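Balance a field battery sled on the knife edge and mark its carrying point

TASK

Load every battery pack on the table into the pockets of the sled's orange tray, then lay the sled's bar across the knife edge of the balance stand and shift it along until it stays level on its own. Leave it balancing while you dip the brush tip deep into the ink pot and then gently touch the top of the bar with the tip, right above the knife edge, to mark the balance point. Finally stand the brush back in its holder and set the loaded sled back flat on its mat, centred and lying along it; leave the other goods on the table alone.

Things in the scene. Friction and masses are not known exactly. Their poses are not given: they have to be found in the camera images.
- sled_bar (a point): Battery sled: an aluminium bar (120 long, 14 wide, 30 high) joins a grey tuner box to an orange battery tray. This point: middle of the bar, 15 above its flat underside, 15 below its top. x points along the bar to the tray, z up. Tuner box spans x -98 to -60 (56 wide), tray x +60 to +158 (70 wide); both hang down to 55 below this point, the tuner's top is 11 below it
- sled_mid (a point): The sled again: the midpoint of its whole length, 30 from the bar's middle towards the tray, level with the bar's underside (40 above the sled's lowest face). Same axes as sled_bar
- sled: The sled again: origin at the middle of the bar's flat underside, 15 below sled_bar; same axes. Empty it weighs about 0.41 kg (varies up to 10 %) and balances 41 on the tuner side of this point. Loaded, its centre of mass lies about 16 below this point, and where along the bar depends on the packs and their pockets: it differs from start to start
- pocket0 (a point): Floor centre of the tray pocket nearest the bar. The 3 pockets are alike: 30 along the sled, 66 across it, with 2 thick walls between, 14 high above the floor (36 on the bar's side of this pocket); the side lips, at the packs' ends, are 6 high above the floor. The floor is 4 above the sled's lowest face. Axes as the sled
- pocket1 (a point): Floor centre of the middle pocket (see pocket0)
- pocket2 (a point): Floor centre of the outer pocket, the far end of the tray (see pocket0)
- edge (a point): Fixed balance stand: middle of its steel knife edge, 100 above the table. The edge is a flat 4 wide along x, 44 long along y; the bar lies across it, along this x (either way round). The stand reaches 25 to either side along x, above a base plate 100 x 90, 12 high
- stand: The balance stand again: origin at the centre of its underside, axes as edge. Two red stops, 19 to 25 either side of the edge along x, end 4 below it and catch the bar at about 10 degrees tilt. The sled's weight hangs below the bar, so it settles: level while its balance point is within 2 of the edge's middle, tilted some degrees at 3, on a stop beyond about 5
- mat: Black rubber mat fixed to the table, 300 along its x, 110 along its y, 3 thick; origin at the centre of its underside. The sled starts on it and goes back to it
- holder_mouth (a point): Fixed wooden brush holder, 60 x 60 block 55 high: centre of its round hole, 20 across, at the top face. The hole is 48 deep (bottom 7 above the table)
- brush_grip (a point): The marking brush, standing tip down in the holder's hole, with a little play: point on its axis 105 above the tip. Red handle 16 across, from 28 to 140 above the tip; brass ferrule 12 across below it, then grey bristles (stiff)
- brush_tip (a point): Tip of the brush's bristles, its lowest end (6 across). z axis runs up the handle
- brush: The brush again: origin at the tip, z up the handle. About 50 g
- pot_rim (a point): White ink pot, loose: centre of its mouth, 45 above the table. Outside 72 across, inside 64; a firm blue ink pad lies in it with its top 12 above the table (33 below the rim)
- pot: The ink pot again: origin at the centre of its underside, z up
- pack0_c (a point): The green battery pack with a black band, if present: a block 60 along its x, 24 along its y, 28 high, lying on the table; this point is its centre. About 80 g (varies up to 15 %)
- pack1_c (a point): The blue battery pack with a black band, if present: a block 60 along its x, 24 along its y, 28 high, lying on the table; this point is its centre. About 80 g (varies up to 15 %)
- pack2_c (a point): The yellow battery pack with a black band, if present: a block 60 along its x, 24 along its y, 28 high, lying on the table; this point is its centre. About 80 g (varies up to 15 %)
- key_black: Bystander, loose, to be left alone: Morse key on a black base 90 x 60, 43 high; origin at the centre of its underside
- key_red: Bystander, loose, to be left alone: Morse key on a red base 90 x 60, 43 high; origin at the centre of its underside
- key_wood: Bystander, loose, to be left alone: Morse key on a wooden base 90 x 60, 43 high; origin at the centre of its underside
- wattmeter: Bystander, loose, to be left alone: green meter box 100 x 120 x 85 (a dial and a knob on top add up to 14); origin at the centre of its underside
- fist_mic: Bystander, loose, to be left alone: black hand microphone 55 x 75 x 28; origin at the centre of its underside
- cup: Bystander, loose, to be left alone: white cup 76 across, 90 high; origin at the centre of its underside
Not all that is in view belongs to the job. Several things look just like the part that bears pack1_c: the one meant starts farthest to the robot's right.

How it is judged (in metres and radians):
On the way, in this order (a step that is already met when the one before it is completed fails the run):
1. every pack lies in a pocket of the tray (x of pack0_c in the frame of sled between 0.062 and 0.156 m and y of pack0_c in the frame of sled between -0.012 and 0.012 m and z of pack0_c in the frame of sled between -0.03 and -0.014 m and x of pack1_c in the frame of sled between 0.062 and 0.156 m and y of pack1_c in the frame of sled between -0.012 and 0.012 m and z of pack1_c in the frame of sled between -0.03 and -0.014 m and x of pack2_c in the frame of sled between 0.062 and 0.156 m and y of pack2_c in the frame of sled between -0.012 and 0.012 m and z of pack2_c in the frame of sled between -0.03 and -0.014 m), for 0.3 s.
2. the loaded sled stays level on the knife edge on its own (within 5 degrees, nothing holding it) (all of step 1 and z of sled_bar in the frame of edge between 0.01 and 0.021 m and y of sled_bar in the frame of edge between -0.015 and 0.015 m and x of sled_bar in the frame of edge between -0.036 and 0.036 m and contact force between the fingers and sled below 0.05 N and angle between sled's own z axis and vertical below 0.09 rad and linear speed of sled below 0.02 m/s), for 1 s.
3. the brush tip is dipped at least 20 mm below the rim of the ink pot while the sled balances (horizontal distance between brush_tip and pot_rim below 0.032 m and z of brush_tip in the frame of pot below 0.025 m and z of sled_bar in the frame of edge between 0.01 and 0.021 m and y of sled_bar in the frame of edge between -0.015 and 0.015 m and x of sled_bar in the frame of edge between -0.036 and 0.036 m and contact force between the fingers and sled below 0.05 N and angle between sled's own z axis and vertical below 0.12 rad), for 0.1 s.
4. the brush tip touches the top of the balancing bar within 8 mm of the middle of the knife edge (x of brush_tip in the frame of edge between -0.008 and 0.008 m and y of brush_tip in the frame of edge between -0.012 and 0.012 m and z of brush_tip in the frame of edge between 0.024 and 0.036 m and contact force between brush and sled above 0.1 N and z of sled_bar in the frame of edge between 0.01 and 0.021 m and y of sled_bar in the frame of edge between -0.015 and 0.015 m and x of sled_bar in the frame of edge between -0.036 and 0.036 m and contact force between the fingers and sled below 0.05 N and angle between sled's own z axis and vertical below 0.12 rad), for 0.1 s.
At the end, for the whole second after the job is handed in: Every pack present lies in a tray pocket; the sled rests flat on its mat, its midpoint within 35 mm along and 25 mm across of the mat's centre and lined up within 11 degrees; the brush stands tip down at the bottom of the holder's hole; the ink pot is upright (all of step 1 and x of sled_mid in the frame of mat between -0.035 and 0.035 m and y of sled_mid in the frame of mat between -0.025 and 0.025 m and z of sled_mid in the frame of mat between 0.038 and 0.048 m and angle between the x axis of sled and the x axis of mat, either way round below 0.2 rad and angle between sled's own z axis and vertical below 0.06 rad and linear speed of sled below 0.02 m/s and horizontal distance between brush_tip and holder_mouth below 0.012 m and height (world z) of brush_tip below 0.018 m and angle between brush's own z axis and vertical below 0.3 rad and angle between pot's own z axis and vertical below 0.1 rad); the robot touches nothing.
It fails at once if a bystander is shifted by more than 30 mm (distance of any of key_black, key_red, key_wood, wattmeter, fist_mic, cup from where it was at the start of the episode above 0.03 m).
It fails at once if the brush is pressed on the bar with more than 15 N (contact force between brush and sled above 15 N).
It fails at once if the ink pot is tipped over (angle between pot's own z axis and vertical above 0.8 rad).
Of pack0, pack1, pack2 only 1 to 3 are there at a start; the rules pass over those that are not, and their reading is None.
At some moment in a run one of pot, pack0, pack1, pack2 may be knocked a few centimetres aside while the robot is not near it.
It also fails if it takes over 210 s, if anything falls off the work surface, if the arm or the gripper's body presses on something with over 40 N, if the wrist force passes 120 N, or if a joint passes its speed limit or range.

ROBOT

A 6-joint arm with a two-finger parallel gripper is mounted at the origin on the work surface. World frame = base frame: x ahead of the robot, y to its left, z up, the work surface at z = 0. Lengths are in m, angles in degrees, forces in N, time in s.
With the tool pointing down it reaches from about 0.3 to 0.75 m from the base axis. Payload 8.5 kg.
Tool frame: the origin (TCP) lies on the mounting face of the last link; the fingertips stand 173 mm ahead of it and the grasp point (between the pads) lies 155 mm ahead of it (env.tips_ahead is the distance from the TCP to the fingertips, in m); z points along the fingers, x is the direction in which the jaws open and shut, and the axes are right-handed (so a half turn about z gives the same grasp; the last joint's range is limited). The gripper opens to 85 mm and grips with 20 to 120 N. Pads are 22 mm wide; open, the fingers measure 114 mm over their backs; the gripper's body (76 mm by 85 mm) begins 54 mm behind the grasp point. The pads swing forward as they close: fully open they stand 13 mm farther back than shut.
Start: joints at [53.325, 21.807, 74.336, -0, 83.858, -12.336], TCP at [0.227, 0.501, 0.405] pointing down, gripper open.
Joint ranges: [-178.18, 178.18], [-50.72, 133.34], [12.68, 142.11], [-81.47, 261.47], [9.98, 163.14], [-165.26, 165.26]. Speed limits (degrees/s): [136.94, 136.94, 180, 180, 180, 180].

INTERFACE

Orientations are given as a 3x3 rotation matrix whose columns are the frame's x, y, z axes.
In Python, from rig import env gives the robot as it stands. The module is installed in compiled form; this text tells all that it offers.
- The arm moves only by the tool step_arm, never from a script. Its argument "increments" is a list of rows, each an object of numbers: "x", "y", "z": the shift along the tool's x, y, z in cm; "wx", "wy", "wz": the turn, a rotation vector about the tool's x, y, z in rad; "gripper": the finger opening in cm, from 0 to 8.54. A call has 1 to 20 rows; each row shifts and turns the commanded pose from where the row before left it, along the tool's axes as they then stand; what a row does not reach is not made up. A row lasts 1/10 s, in which the tool goes at most 50 mm and 8.59 degrees, less where a joint would pass 70% of its speed; a pose out of reach is approached as far as the arm can. A call with a gripper value outside its range is refused whole. The fingers move at their own pace and stop on an object; "newtons" is the grip in N (left out, the last holds). Time passes only in rows, so rows that do not move let the fingers close. It gives the time, the measured TCP pose, the force and the opening at its end, in the units of the state.
- env.observe(): the state, without advancing time (a new reading comes with each control period).
- env.get_image(name): name is "side" or "top"; returns a dict with "color" (420x560x3 uint8, blue, green, red), "camera_matrix" (3x3 intrinsics, pixels), "rvec" (rotation vector, rad) and "tvec" (3), from world to camera coordinates, as OpenCV has them. Camera axes: x right, y down, z forward; pixel columns grow to the right and rows downward; lengths in m; the calibration is good to about 2 mm. A picture is of the moment at which its call begins. There is no depth.
- env.close_job(): hands the job in, once; it reports no verdict.
The state is a dict: "time_s": time; "q": joint angles; "qvel": joint speeds; "joint_efforts": joint torques, N m; "position": TCP position; "tool_rot": TCP orientation; "ft_force": force on the tool from outside, world axes, zero at the start; "wrist_torque": the same for the moment, N m; "grip_width": finger opening in m.
Only numpy, scipy, OpenCV 4.12 (cv2) and the standard library are available. Lean on these libraries where they do the work, as an engineer would, in place of code of your own. Each camera call takes 0.05 s, during which the arm holds its last target. There are 200 camera calls.

## Working session

There is one attempt and no reset: what is moved stays moved. The work goes in short steps, Python scripts to look and compute and a tool call to move; the robot and the scene stay as the last step left them, time stands still between calls to the robot, and variables do not carry over. Pictures are saved under pics/ and viewed, about 12 in all and at most 16, crops included, and the job is handed in when it is done.

Besides the shell and the picture viewer there is one more tool, called in YAML: its name, and indented under it one key for each argument. step_arm: Moves the arm, as the interface text tells. Its arguments: {"type":"object","properties":{"increments":{"type":"array"},"newtons":{"type":"number"}},"required":["increments"]}

```bash
mkdir -p pics
cat > h.py <<'E'
import numpy as np, cv2
from rig import env
def cam(n):
    d=env.get_image(n); return d
def proj(d,P):
    return cv2.projectPoints(np.array(P,float).reshape(-1,1,3),np.array(d["rvec"],float),np.array(d["tvec"],float),np.array(d["camera_matrix"],float),None)[0].reshape(-1,2)
def ray(d,u,v,z):
    R=cv2.Rodrigues(np.array(d["rvec"],float))[0]; t=np.array(d["tvec"],float).reshape(3)
    K=np.array(d["camera_matrix"],float); c=-R.T@t
    r=R.T@np.linalg.solve(K,[u,v,1.]); return c+r*(z-c[2])/r[2]
E
python3 - <<'E'
from h import *
for n in("top","side"):
    d=cam(n); cv2.imwrite(f"pics/{n}0.png",d["color"]); R=cv2.Rodrigues(np.array(d["rvec"],float))[0]
    print(n,(-R.T@np.array(d["tvec"]).reshape(3)).round(3),np.array(d["camera_matrix"]).round(1).tolist(),R.round(2).tolist())
s=env.observe();print({k:np.round(v,3).tolist() for k,v in s.items()}); print(env.tips_ahead)
E
```

```text
top [ 0.501 -0.004  1.148] [[454.9, 0.0, 280.1], [0.0, 454.9, 209.1], [0.0, 0.0, 1.0]] [[0.01, -1.0, -0.0], [-1.0, -0.01, -0.05], [0.05, 0.0, -1.0]]
side [ 0.15  -0.641  0.676] [[398.4, 0.0, 278.4], [0.0, 398.4, 212.2], [0.0, 0.0, 1.0]] [[0.85, -0.52, -0.0], [-0.32, -0.52, -0.79], [0.41, 0.68, -0.61]]
{'time_s': 0.1, 'q': [53.325, 21.837, 74.377, 0.001, 83.86, -12.335], 'qvel': [0.019, -0.067, -0.1, -0.122, 0.019, 0.009], 'joint_efforts': [0.004, -44.922, -23.166, -0.0, 0.004, 0.0], 'position': [0.227, 0.501, 0.404], 'tool_rot': [[0.412, 0.911, -0.001], [0.911, -0.412, -0.001], [-0.001, -0.0, -1.0]], 'ft_force': [0.302, -0.897, 0.018], 'wrist_torque': [0.04, -0.031, 0.003], 'grip_width': 0.085}
0.1734
```

View pics/top0.png

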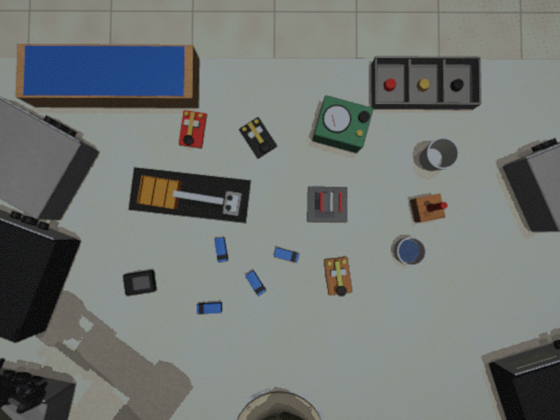

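View pics/side0.png

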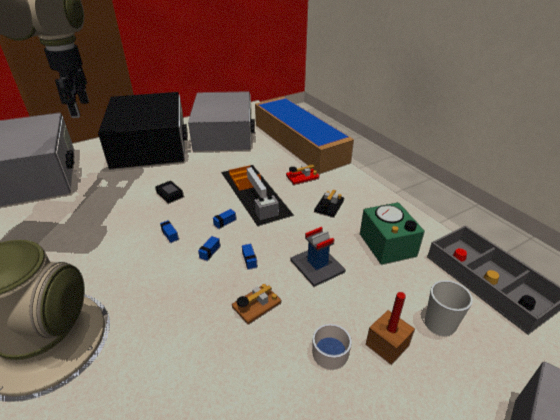

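The top view shows four blue packs at (221,249), (286,254), (256,282) and (209,307), and no green or yellow pack. Image right is the robot's right (-y), so (286,254) should be pack1. I'll confirm it in an enlarged crop and take first measurements.

Run:
```python
from h import *
d=cam("top"); im=d["color"]
a=cv2.resize(im[160:300,120:310],None,fx=4,fy=4,interpolation=cv2.INTER_CUBIC)
b=cv2.resize(im[125:305,300:460],None,fx=3.3,fy=3.3,interpolation=cv2.INTER_CUBIC)
cv2.imwrite("pics/a.png",a); cv2.imwrite("pics/b.png",b)
for u,v in [(221,249),(286,254),(256,282),(209,307)]: print("pack",u,v,ray(d,u,v,.028).round(3))
hsv=cv2.cvtColor(im,cv2.COLOR_BGR2HSV)
m=cv2.inRange(hsv,(100,120,40),(130,255,255))
n,l,st,c=cv2.connectedComponentsWithStats(m)
for i in range(1,n):
    if st[i,4]>30: print("blue",st[i],c[i].round(1),cv2.minAreaRect(np.argwhere(l==i)[:,::-1].astype(np.float32)))
m=cv2.inRange(hsv,(8,150,80),(25,255,255))
n,l,st,c=cv2.connectedComponentsWithStats(m)
for i in range(1,n):
    if st[i,4]>30: print("orange",st[i],c[i].round(1))
```

```text
pack 221 249 [0.464 0.145 0.028]
pack 286 254 [ 0.453 -0.015  0.028]
pack 256 282 [0.384 0.058 0.028]
pack 209 307 [0.323 0.172 0.028]
blue [  24   46  160   50 7797] [103.6  70.2] ((103.5, 70.5), (49.0, 159.0), 90.0)
blue [215 238  11  18 161] [220.1 246.3] ((220.16998291015625, 246.19000244140625), (17.111984252929688, 9.333809852600098), 81.8698959350586)
blue [274 248  19  12 153] [283.  253.6] ((283.0283203125, 253.65093994140625), (16.895347595214844, 8.928435325622559), 15.945394515991211)
blue [246 271  16  19 165] [253.4 280. ] ((253.3539581298828, 279.96630859375), (17.489965438842773, 9.327981948852539), 57.9946174621582)
blue [203 303  19  10 179] [211.6 307.5] ((212.0, 307.5), (9.0, 18.0), 90.0)
orange [ 137  176   42   33 1012] [157.1 191.7]
orange [425 212  17   8  41] [433.4 215.7]
orange [325 263  10  29  52] [329.1 278.5]
```

View pics/a.png

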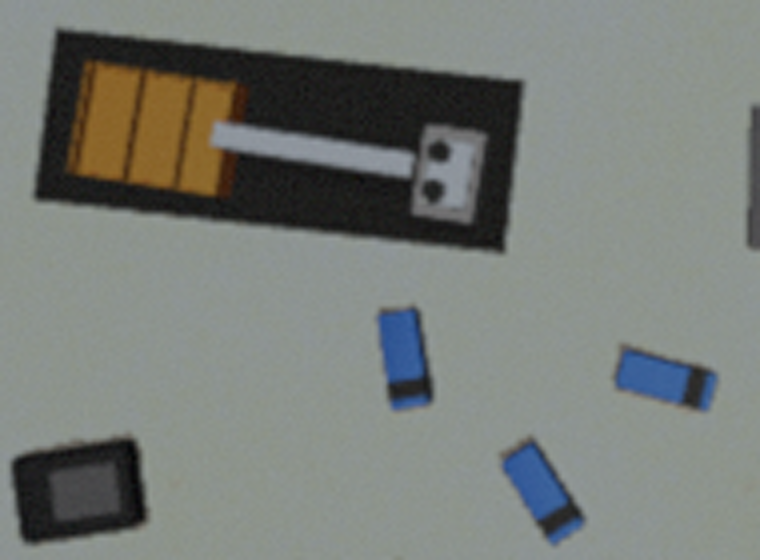

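View pics/b.png

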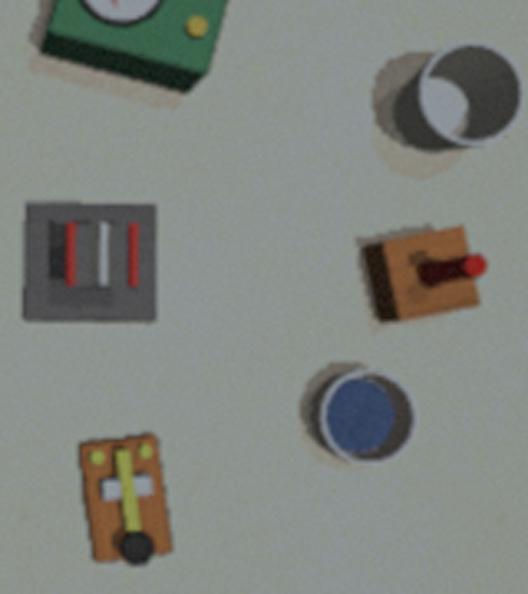

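pack1 is the pack at crop (666,379), original about (286,254); it's clearly the rightmost of the four blue ones. The sled tray points to image left (+y). The knife edge runs along world x at about (331,201). Next I'll compute poses from the clicked features and overlay them on the side image to check.

Run:
```python
from h import *
d=cam("top")
A=lambda p:((p[0]+.5)/4-.5+120,(p[1]+.5)/4-.5+160)
B=lambda p:((p[0]+.5)/3.3-.5+300,(p[1]+.5)/3.3-.5+125)
r=lambda f,p,z:ray(d,*f(p),z)
def show(n,f,ps,z):
    P=np.array([r(f,p,z) for p in ps]); e=[np.linalg.norm(P[i]-P[(i+1)%len(P)]).round(3) for i in range(len(P))]
    print(n,"mean",P.mean(0).round(4),"edges",e,"ang",[np.degrees(np.arctan2(*(P[(i+1)%len(P)]-P[i])[[1,0]])).round(1) for i in range(len(P))])
    return P
M=show("mat",A,[(56,30),(523,82),(504,250),(36,198)],.003)
K=show("pack",A,[(623,347),(717,373),(708,411),(614,388)],.028)
T=show("bar",A,[(413,164),(213,135)],.073)
S=show("tray end/tuner end",A,[(70,115),(480,178)],.03)
S=show("knife",B,[(104,222),(104,285)],.1)
S=show("base",B,[(25,204),(157,204),(157,321),(24,321)],.012)
H=show("holder",B,[(388,243),(465,227),(480,304),(396,322)],.055)
show("brushend",B,[(477,265)],.147)
show("pot",B,[(367,415)],.045); show("pot l/r",B,[(319,415),(414,415)],.045)
```

```text
mat mean [0.5999 0.2293 0.003 ] edges [np.float64(0.298), np.float64(0.107), np.float64(0.297), np.float64(0.107)] ang [np.float64(-96.1), np.float64(174.1), np.float64(84.0), np.float64(-5.4)]
pack mean [ 0.4515 -0.015   0.028 ] edges [np.float64(0.06), np.float64(0.024), np.float64(0.059), np.float64(0.026)] ang [np.float64(-105.1), np.float64(166.8), np.float64(76.7), np.float64(-12.1)]
bar mean [0.5882 0.1951 0.073 ] edges [np.float64(0.12), np.float64(0.12)] ang [np.float64(82.1), np.float64(-97.9)]
tray end/tuner end mean [0.5934 0.2267 0.03  ] edges [np.float64(0.256), np.float64(0.256)] ang [np.float64(-98.4), np.float64(81.6)]
knife mean [ 0.5774 -0.1179  0.1   ] edges [np.float64(0.044), np.float64(0.044)] ang [np.float64(180.0), np.float64(-0.0)]
base mean [ 0.5769 -0.1174  0.012 ] edges [np.float64(0.1), np.float64(0.089), np.float64(0.101), np.float64(0.089)] ang [np.float64(-89.7), np.float64(179.9), np.float64(90.3), np.float64(-0.3)]
holder mean [ 0.567  -0.3616  0.055 ] edges [np.float64(0.057), np.float64(0.057), np.float64(0.063), np.float64(0.058)] ang [np.float64(-77.9), np.float64(-169.8), np.float64(102.4), np.float64(5.2)]
brushend mean [ 0.5676 -0.3614  0.147 ] edges [np.float64(0.0)] ang [np.float64(0.0)]
pot mean [ 0.464 -0.316  0.045] edges [np.float64(0.0)] ang [np.float64(0.0)]
pot l/r mean [ 0.464  -0.3156  0.045 ] edges [np.float64(0.069), np.float64(0.069)] ang [np.float64(-89.7), np.float64(90.3)]
```

Measured sizes match the given ones: mat 298x107, pack 60x24, bar 120, knife 44, base 100x90. Now I'll write a move planner helper.

```bash
cat >> h.py <<'E'
def go(x,y,z,yaw,grip=None):
    "wz to apply first, then the shift in tool axes (cm) after that turn; full tilt correction ignored unless large"
    s=env.observe(); p=np.array(s["position"]); R=np.array(s["tool_rot"])
    c=np.degrees(np.arctan2(R[1,0],R[0,0])); wz=np.radians((c-yaw+180)%360-180)
    a=np.radians(yaw); X=np.array([np.cos(a),np.sin(a),0]);Y=np.array([np.sin(a),-np.cos(a),0])
    D=(np.array([x,y,z])-p)*100
    print("t",round(s["time_s"],1),"pos",p.round(4),"yaw",c.round(2),"w",round(s["grip_width"],4),"| wz",wz.round(4),"dx,dy,dz",(X@D).round(2),(Y@D).round(2),(-D[2]).round(2),"tilt",R[:,2].round(4))
E
python3 - <<'E'
from h import *
go(.4515,-.015,.26,-13.8)
E
```

```text
t 0.2 pos [0.2267 0.5011 0.4044] yaw 65.66 w 0.0855 | wz 1.3868 dx,dy,dz 34.14 44.76 14.44 tilt [-5.e-04 -7.e-04 -1.e+00]
```

step_arm:
  increments:
    - {"wz":0.126}
    - {"wz":0.126}
    - {"wz":0.126}
    - {"wz":0.126}
    - {"wz":0.126}
    - {"wz":0.126}
    - {"wz":0.126}
    - {"wz":0.126}
    - {"wz":0.126}
    - {"wz":0.126}
    - {"wz":0.127}
    - {}

```text
invalid input at $.increments[0]: expected keys x, y, z, wx, wy, wz, gripper
```

Run:
```python
from h import *
go(.4515,-.015,.26,-13.8)
```

```text
t 0.2 pos [0.2267 0.5011 0.4044] yaw 65.66 w 0.0855 | wz 1.3868 dx,dy,dz 34.14 44.76 14.44 tilt [-5.e-04 -7.e-04 -1.e+00]
```

step_arm:
  increments:
    - {"x":0,"y":0,"z":0,"wx":0,"wy":0,"wz":0.139,"gripper":7}
    - {"x":0,"y":0,"z":0,"wx":0,"wy":0,"wz":0.139,"gripper":7}
    - {"x":0,"y":0,"z":0,"wx":0,"wy":0,"wz":0.139,"gripper":7}
    - {"x":0,"y":0,"z":0,"wx":0,"wy":0,"wz":0.139,"gripper":7}
    - {"x":0,"y":0,"z":0,"wx":0,"wy":0,"wz":0.139,"gripper":7}
    - {"x":0,"y":0,"z":0,"wx":0,"wy":0,"wz":0.139,"gripper":7}
    - {"x":0,"y":0,"z":0,"wx":0,"wy":0,"wz":0.139,"gripper":7}
    - {"x":0,"y":0,"z":0,"wx":0,"wy":0,"wz":0.139,"gripper":7}
    - {"x":0,"y":0,"z":0,"wx":0,"wy":0,"wz":0.139,"gripper":7}
    - {"x":0,"y":0,"z":0,"wx":0,"wy":0,"wz":0.136,"gripper":7}

```text
time_s: 1.2
position: [0.2267, 0.5011, 0.4045]
tool_rot: [[0.97, -0.244, -0.0], [-0.244, -0.97, -0.0], [-0.0, 0.0, -1.0]]
ft_force: [-0.6, 0.2, 0.7]
grip_width: 0.07
```

step_arm:
  increments:
    - {"x":2.9,"y":3.8,"z":0,"wx":0,"wy":0,"wz":0,"gripper":7}
    - {"x":2.9,"y":3.8,"z":0,"wx":0,"wy":0,"wz":0,"gripper":7}
    - {"x":2.9,"y":3.8,"z":0,"wx":0,"wy":0,"wz":0,"gripper":7}
    - {"x":2.9,"y":3.8,"z":0,"wx":0,"wy":0,"wz":0,"gripper":7}
    - {"x":2.9,"y":3.8,"z":0,"wx":0,"wy":0,"wz":0,"gripper":7}
    - {"x":2.9,"y":3.8,"z":0,"wx":0,"wy":0,"wz":0,"gripper":7}
    - {"x":2.9,"y":3.8,"z":1,"wx":0,"wy":0,"wz":0,"gripper":7}
    - {"x":2.9,"y":3.8,"z":2,"wx":0,"wy":0,"wz":0,"gripper":7}
    - {"x":2.9,"y":3.8,"z":2,"wx":0,"wy":0,"wz":0,"gripper":7}
    - {"x":2.9,"y":3.8,"z":2,"wx":0,"wy":0,"wz":0,"gripper":7}
    - {"x":2.9,"y":3.8,"z":2,"wx":0,"wy":0,"wz":0,"gripper":7}
    - {"x":2.2,"y":3.0,"z":3,"wx":0,"wy":0,"wz":0,"gripper":7}
    - {"x":0,"y":0,"z":2.4,"wx":0,"wy":0,"wz":0,"gripper":7}
    - {"x":0,"y":0,"z":0,"wx":0,"wy":0,"wz":0,"gripper":7}

```text
time_s: 2.6
position: [0.4479, -0.0099, 0.2612]
tool_rot: [[0.971, -0.241, -0.006], [-0.241, -0.971, 0.002], [-0.006, -0.0, -1.0]]
ft_force: [-0.6, 0.5, 1.3]
grip_width: 0.0701
```

Run:
```python
from h import *
go(.4515,-.015,.186,-13.8)
d=cam("side"); im=d["color"]
P=[(.4515,-.015,.028),(.5774,-.1179,.1),(.567,-.3616,.055),(.5676,-.3614,.147),(.464,-.3156,.045),(.588,.195,.073),(.6,.229,.003)]
q=proj(d,P)
for p in q: cv2.drawMarker(im,tuple(int(round(v)) for v in p),(0,255,0),cv2.MARKER_CROSS,6,1)
cv2.imwrite("pics/s1.png",cv2.resize(im[140:380,150:470],None,fx=2.5,fy=2.5,interpolation=cv2.INTER_CUBIC)); print(q.round(1).tolist())
```

```text
t 2.6 pos [ 0.4479 -0.0099  0.2612] yaw -13.93 w 0.0701 | wz -0.0022 dx,dy,dz 0.47 0.4 7.52 tilt [-0.0058  0.0018 -1.    ]
[[249.4, 251.3], [320.1, 234.2], [392.0, 327.5], [401.4, 294.2], [332.2, 337.6], [256.2, 178.0], [255.0, 191.5]]
```

View pics/s1.png

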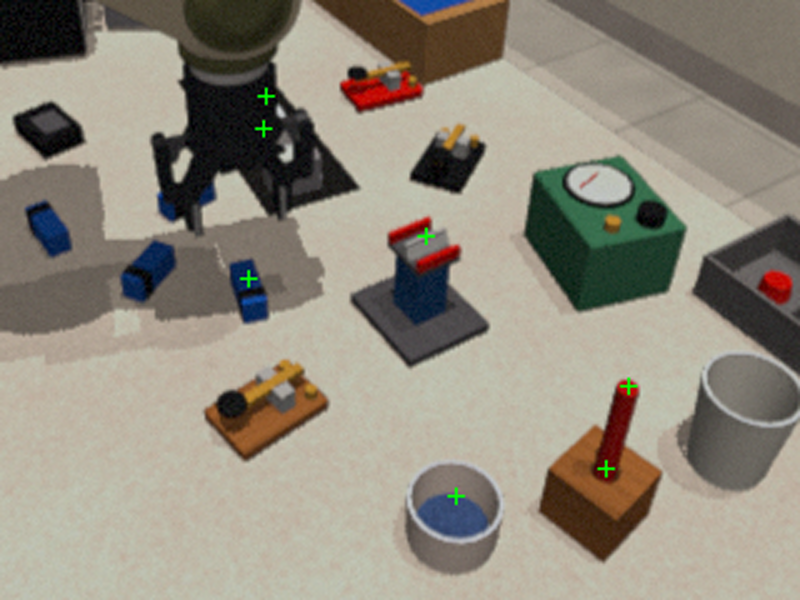

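The side overlay agrees with the knife, brush, holder, pot and pack markers. Next I descend on the pack.

step_arm:
  increments:
    - {"x":0,"y":0,"z":0,"wx":0,"wy":0,"wz":0,"gripper":7}
    - {"x":0,"y":0,"z":0,"wx":0,"wy":0,"wz":0,"gripper":7}

```text
time_s: 2.85
position: [0.4482, -0.0086, 0.2648]
tool_rot: [[0.971, -0.237, 0.002], [-0.237, -0.971, -0.001], [0.002, 0.0, -1.0]]
ft_force: [-0.7, -0.4, -0.3]
grip_width: 0.0698
```

Run:
```python
from h import *
go(.4515,-.015,.186,-13.8)
```

```text
t 2.9 pos [ 0.4482 -0.0086  0.2648] yaw -13.73 w 0.0698 | wz 0.0012 dx,dy,dz 0.47 0.55 7.88 tilt [ 2.3e-03 -7.0e-04 -1.0e+00]
```

step_arm:
  increments:
    - {"x":0.5,"y":0.55,"z":2,"wx":0,"wy":0,"wz":0,"gripper":7}
    - {"x":0,"y":0,"z":2,"wx":0,"wy":0,"wz":0,"gripper":7}
    - {"x":0,"y":0,"z":2,"wx":0,"wy":0,"wz":0,"gripper":7}
    - {"x":0,"y":0,"z":1.9,"wx":0,"wy":0,"wz":0,"gripper":7}
    - {"x":0,"y":0,"z":0,"wx":0,"wy":0,"wz":0,"gripper":7}
    - {"x":0,"y":0,"z":0,"wx":0,"wy":0,"wz":0,"gripper":1}
    - {"x":0,"y":0,"z":0,"wx":0,"wy":0,"wz":0,"gripper":1}
    - {"x":0,"y":0,"z":0,"wx":0,"wy":0,"wz":0,"gripper":1}
    - {"x":0,"y":0,"z":0,"wx":0,"wy":0,"wz":0,"gripper":1}
    - {"x":0,"y":0,"z":0,"wx":0,"wy":0,"wz":0,"gripper":1}
    - {"x":0,"y":0,"z":0,"wx":0,"wy":0,"wz":0,"gripper":1}
  newtons: 40

```text
time_s: 3.95
position: [0.4518, -0.0157, 0.1856]
tool_rot: [[0.971, -0.239, 0.002], [-0.239, -0.971, -0.0], [0.002, 0.0, -1.0]]
ft_force: [-1.8, 0.4, 8.0]
grip_width: 0.0229
```

Run:
```python
from h import *
go(.4515,-.015,.186,-13.8)
```

```text
t 4.0 pos [ 0.4518 -0.0157  0.1856] yaw -13.81 w 0.0229 | wz -0.0001 dx,dy,dz -0.05 -0.06 -0.04 tilt [ 1.7e-03 -4.0e-04 -1.0e+00]
```

Run:
```python
from h import *
d=cam("top"); im=d["color"]
A=lambda p:((p[0]+.5)/4-.5+120,(p[1]+.5)/4-.5+160)
P=np.array([ray(d,*A(p),.018) for p in [(143,69),(191,77),(178,191),(127,184)]])
print(P.round(4).tolist(),P.mean(0).round(4))
b=np.array([.5882,.1951]);print(b+.109*np.array([np.cos(np.radians(81.9)),np.sin(np.radians(81.9))]))
t=[(P[2]-P[1]),(P[3]-P[0])]; print([np.degrees(np.arctan2(v[1],v[0])).round(1) for v in t])
go(.6036,.303,.30,-8.1)
cv2.imwrite("pics/t2.png",cv2.resize(im[160:320,110:310],None,fx=4,fy=3.75,interpolation=cv2.INTER_CUBIC))
```

```text
[[0.6424, 0.3123, 0.018], [0.6376, 0.2822, 0.018], [0.5662, 0.2889, 0.018], [0.5704, 0.3208, 0.018]] [0.6042 0.301  0.018 ]
[0.60355823 0.30301258]
[np.float64(174.6), np.float64(173.3)]
t 4.0 pos [ 0.4518 -0.0157  0.1856] yaw -13.8 w 0.0232 | wz -0.0995 dx,dy,dz 10.54 -33.69 -11.44 tilt [ 1.7e-03 -4.0e-04 -1.0e+00]
```

step_arm:
  increments:
    - {"x":0,"y":0,"z":-3,"wx":0,"wy":0,"wz":0,"gripper":1}
    - {"x":0,"y":0,"z":-4,"wx":0,"wy":0,"wz":0,"gripper":1}
    - {"x":0,"y":0,"z":-4,"wx":0,"wy":0,"wz":-0.139,"gripper":1}
    - {"x":0,"y":0,"z":0,"wx":0,"wy":0,"wz":-0.139,"gripper":1}
    - {"x":0,"y":0,"z":0,"wx":0,"wy":0,"wz":-0.139,"gripper":1}
    - {"x":0,"y":0,"z":0,"wx":0,"wy":0,"wz":-0.139,"gripper":1}
    - {"x":0,"y":0,"z":0,"wx":0,"wy":0,"wz":-0.139,"gripper":1}
    - {"x":0,"y":0,"z":0,"wx":0,"wy":0,"wz":-0.139,"gripper":1}
    - {"x":0,"y":0,"z":0,"wx":0,"wy":0,"wz":-0.139,"gripper":1}
    - {"x":0,"y":0,"z":0,"wx":0,"wy":0,"wz":-0.139,"gripper":1}
    - {"x":0,"y":0,"z":0,"wx":0,"wy":0,"wz":-0.139,"gripper":1}
    - {"x":0,"y":0,"z":0,"wx":0,"wy":0,"wz":-0.139,"gripper":1}
    - {"x":0,"y":0,"z":0,"wx":0,"wy":0,"wz":-0.139,"gripper":1}
    - {"x":0,"y":0,"z":0,"wx":0,"wy":0,"wz":-0.139,"gripper":1}
    - {"x":0,"y":0,"z":0,"wx":0,"wy":0,"wz":0,"gripper":1}
    - {"x":0,"y":0,"z":0,"wx":0,"wy":0,"wz":0,"gripper":1}

```text
time_s: 5.6
position: [0.4516, -0.0157, 0.2948]
tool_rot: [[0.147, 0.989, 0.0], [0.989, -0.147, -0.0], [-0.0, 0.0, -1.0]]
ft_force: [-0.1, 0.4, 0.4]
grip_width: 0.0231
```

Run:
```python
from h import *
go(.6038,.3025,.30,81.9)
```

```text
t 5.6 pos [ 0.4516 -0.0157  0.2948] yaw 81.55 w 0.0231 | wz -0.0061 dx,dy,dz 33.64 10.58 -0.52 tilt [ 4.e-04 -1.e-04 -1.e+00]
```

step_arm:
  increments:
    - {"x":0,"y":0,"z":0,"wx":0,"wy":0,"wz":-0.006,"gripper":1}
    - {"x":3.7,"y":1.16,"z":0,"wx":0,"wy":0,"wz":0,"gripper":1}
    - {"x":3.7,"y":1.16,"z":0,"wx":0,"wy":0,"wz":0,"gripper":1}
    - {"x":3.7,"y":1.16,"z":0,"wx":0,"wy":0,"wz":0,"gripper":1}
    - {"x":3.7,"y":1.16,"z":0,"wx":0,"wy":0,"wz":0,"gripper":1}
    - {"x":3.7,"y":1.16,"z":0,"wx":0,"wy":0,"wz":0,"gripper":1}
    - {"x":3.7,"y":1.16,"z":0,"wx":0,"wy":0,"wz":0,"gripper":1}
    - {"x":3.7,"y":1.16,"z":0,"wx":0,"wy":0,"wz":0,"gripper":1}
    - {"x":3.7,"y":1.16,"z":0,"wx":0,"wy":0,"wz":0,"gripper":1}
    - {"x":3.7,"y":1.16,"z":0,"wx":0,"wy":0,"wz":0,"gripper":1}
    - {"x":0,"y":0,"z":2,"wx":0,"wy":0,"wz":0,"gripper":1}
    - {"x":0,"y":0,"z":2,"wx":0,"wy":0,"wz":0,"gripper":1}
    - {"x":0,"y":0,"z":0,"wx":0,"wy":0,"wz":0,"gripper":1}
    - {"x":0,"y":0,"z":0,"wx":0,"wy":0,"wz":0,"gripper":1}

```text
time_s: 7.0
position: [0.601, 0.2997, 0.2548]
tool_rot: [[0.138, 0.99, -0.0], [0.99, -0.138, -0.0], [-0.0, -0.0, -1.0]]
ft_force: [-0.0, -0.2, 0.2]
grip_width: 0.0228
```

Run:
```python
from h import *
go(.6038,.3025,.1935,81.9)
```

```text
t 7.0 pos [0.601  0.2997 0.2548] yaw 82.04 w 0.0228 | wz 0.0025 dx,dy,dz 0.32 0.23 6.13 tilt [-2.e-04 -1.e-04 -1.e+00]
```

step_arm:
  increments:
    - {"x":0.3,"y":0.23,"z":1.5,"wx":0,"wy":0,"wz":0.0025,"gripper":1}
    - {"x":0,"y":0,"z":1.5,"wx":0,"wy":0,"wz":0,"gripper":1}
    - {"x":0,"y":0,"z":1,"wx":0,"wy":0,"wz":0,"gripper":1}
    - {"x":0,"y":0,"z":0.7,"wx":0,"wy":0,"wz":0,"gripper":1}
    - {"x":0,"y":0,"z":0.7,"wx":0,"wy":0,"wz":0,"gripper":1}
    - {"x":0,"y":0,"z":0.4,"wx":0,"wy":0,"wz":0,"gripper":1}
    - {"x":0,"y":0,"z":0,"wx":0,"wy":0,"wz":0,"gripper":1}
    - {"x":0,"y":0,"z":0,"wx":0,"wy":0,"wz":0,"gripper":1}

```text
time_s: 7.8
position: [0.6037, 0.3025, 0.1969]
tool_rot: [[0.14, 0.99, 0.001], [0.99, -0.14, 0.0], [0.0, 0.001, -1.0]]
ft_force: [0.1, 0.4, 0.3]
grip_width: 0.023
```

step_arm:
  increments:
    - {"x":0,"y":0,"z":0.3,"wx":0,"wy":0,"wz":0,"gripper":1}
    - {"x":0,"y":0,"z":0,"wx":0,"wy":0,"wz":0,"gripper":1}
    - {"x":0,"y":0,"z":0,"wx":0,"wy":0,"wz":0,"gripper":4}
    - {"x":0,"y":0,"z":0,"wx":0,"wy":0,"wz":0,"gripper":4}
    - {"x":0,"y":0,"z":0,"wx":0,"wy":0,"wz":0,"gripper":4}
    - {"x":0,"y":0,"z":-2,"wx":0,"wy":0,"wz":0,"gripper":4}
    - {"x":0,"y":0,"z":-4,"wx":0,"wy":0,"wz":0,"gripper":4}
    - {"x":0,"y":0,"z":-4,"wx":0,"wy":0,"wz":0,"gripper":4}
    - {"x":0,"y":4,"z":0,"wx":0,"wy":0,"wz":0.139,"gripper":4}
    - {"x":0,"y":0,"z":0,"wx":0,"wy":0,"wz":0.139,"gripper":4}
    - {"x":0,"y":0,"z":0,"wx":0,"wy":0,"wz":0.139,"gripper":4}
    - {"x":0,"y":0,"z":0,"wx":0,"wy":0,"wz":0.139,"gripper":4}
    - {"x":0,"y":0,"z":0,"wx":0,"wy":0,"wz":0.139,"gripper":4}
    - {"x":0,"y":0,"z":0,"wx":0,"wy":0,"wz":0.139,"gripper":4}
    - {"x":0,"y":0,"z":0,"wx":0,"wy":0,"wz":0.139,"gripper":4}
    - {"x":0,"y":0,"z":0,"wx":0,"wy":0,"wz":0.139,"gripper":4}
    - {"x":0,"y":0,"z":0,"wx":0,"wy":0,"wz":0.139,"gripper":4}
    - {"x":0,"y":0,"z":0,"wx":0,"wy":0,"wz":0.139,"gripper":4}
    - {"x":0,"y":0,"z":0,"wx":0,"wy":0,"wz":0.139,"gripper":4}
    - {"x":0,"y":0,"z":0,"wx":0,"wy":0,"wz":0.041,"gripper":4}

```text
time_s: 9.8
position: [0.6432, 0.2965, 0.2929]
tool_rot: [[0.99, -0.144, -0.001], [-0.144, -0.99, -0.001], [-0.001, 0.001, -1.0]]
ft_force: [0.0, -0.4, 0.2]
grip_width: 0.0399
```

Run:
```python
from h import *
go(.586,.179,.30,-8.1)
d=cam("top"); im=d["color"]
cv2.imwrite("pics/t3.png",cv2.resize(im[160:320,110:310],None,fx=4,fy=3.75,interpolation=cv2.INTER_CUBIC))
d=cam("side"); im=d["color"]
cv2.imwrite("pics/s3.png",cv2.resize(im[120:240,180:340],None,fx=5,fy=5,interpolation=cv2.INTER_CUBIC))
```

```text
t 9.8 pos [0.6432 0.2965 0.2929] yaw -8.26 w 0.0399 | wz -0.0029 dx,dy,dz -4.01 12.44 -0.71 tilt [-1.4e-03 -9.0e-04 -1.0e+00]
```

View pics/s3.png

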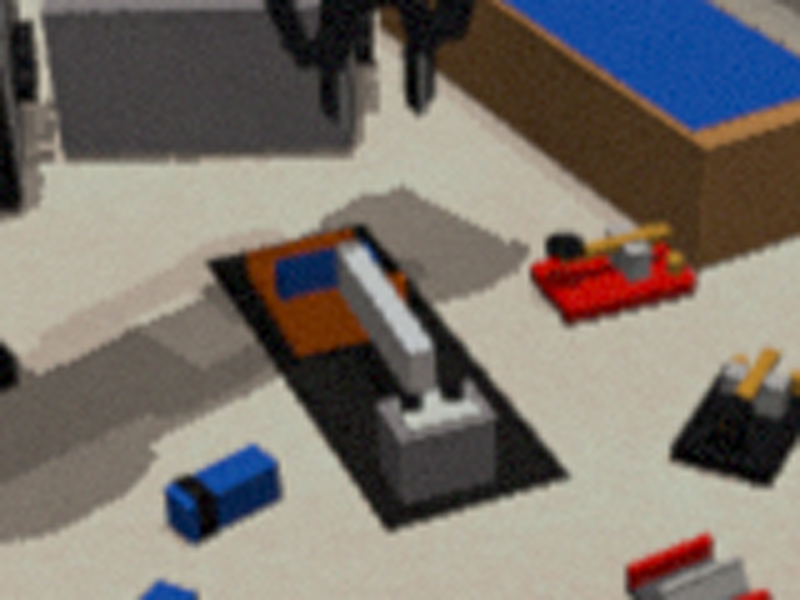

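The pack is seated in the middle pocket (side crop (310,270)). Next I grip the bar near the expected balance point, about -16 mm.

step_arm:
  increments:
    - {"x":-1.3,"y":4.1,"z":0,"wx":0,"wy":0,"wz":-0.003,"gripper":4}
    - {"x":-1.3,"y":4.1,"z":0,"wx":0,"wy":0,"wz":0,"gripper":4}
    - {"x":-1.4,"y":4.2,"z":0,"wx":0,"wy":0,"wz":0,"gripper":4}
    - {"x":0,"y":0,"z":0,"wx":0,"wy":0,"wz":0,"gripper":4}
    - {"x":0,"y":0,"z":0,"wx":0,"wy":0,"wz":0,"gripper":4}

```text
time_s: 10.4
position: [0.5866, 0.1788, 0.2938]
tool_rot: [[0.991, -0.136, 0.0], [-0.136, -0.991, -0.0], [0.0, 0.0, -1.0]]
ft_force: [-0.0, 0.8, -0.1]
grip_width: 0.0399
```

Run:
```python
from h import *
go(.586,.179,.224,-8.1)
```

```text
t 10.4 pos [0.5866 0.1788 0.2938] yaw -7.84 w 0.0399 | wz 0.0045 dx,dy,dz -0.06 -0.01 6.98 tilt [ 1.e-04 -0.e+00 -1.e+00]
```

step_arm:
  increments:
    - {"x":-0.06,"y":0,"z":2,"wx":0,"wy":0,"wz":0.0045,"gripper":4}
    - {"x":0,"y":0,"z":2,"wx":0,"wy":0,"wz":0,"gripper":4}
    - {"x":0,"y":0,"z":2,"wx":0,"wy":0,"wz":0,"gripper":4}
    - {"x":0,"y":0,"z":1,"wx":0,"wy":0,"wz":0,"gripper":4}
    - {"x":0,"y":0,"z":0,"wx":0,"wy":0,"wz":0,"gripper":4}
    - {"x":0,"y":0,"z":0,"wx":0,"wy":0,"wz":0,"gripper":0.5}
    - {"x":0,"y":0,"z":0,"wx":0,"wy":0,"wz":0,"gripper":0.5}
    - {"x":0,"y":0,"z":0,"wx":0,"wy":0,"wz":0,"gripper":0.5}
    - {"x":0,"y":0,"z":0,"wx":0,"wy":0,"wz":0,"gripper":0.5}
    - {"x":0,"y":0,"z":0,"wx":0,"wy":0,"wz":0,"gripper":0.5}
  newtons: 100

```text
time_s: 11.4
position: [0.586, 0.1798, 0.2242]
tool_rot: [[0.99, -0.14, 0.001], [-0.14, -0.99, 0.0], [0.001, -0.001, -1.0]]
ft_force: [-1.4, 1.6, 4.6]
grip_width: 0.0117
```

Run:
```python
from h import *
go(.586,.179,.224,-8.1); s=env.observe(); print(np.round(s["wrist_torque"],3),np.round(s["ft_force"],2))
```

```text
t 11.4 pos [0.586  0.1798 0.2242] yaw -8.07 w 0.0117 | wz 0.0005 dx,dy,dz 0.01 0.07 0.02 tilt [ 1.e-03  4.e-04 -1.e+00]
[ 0.304  0.295 -0.012] [-1.37  1.55  4.62]
```

step_arm:
  increments:
    - {"x":0,"y":0,"z":-1.5,"wx":0,"wy":0,"wz":0,"gripper":0.5}
    - {"x":0,"y":0,"z":-2,"wx":0,"wy":0,"wz":0,"gripper":0.5}
    - {"x":0,"y":0,"z":-3,"wx":0,"wy":0,"wz":0,"gripper":0.5}
    - {"x":0,"y":0,"z":-3,"wx":0,"wy":0,"wz":0,"gripper":0.5}
    - {"x":0,"y":0,"z":-1,"wx":0,"wy":0,"wz":0,"gripper":0.5}
    - {"x":0,"y":0,"z":0,"wx":0,"wy":0,"wz":0,"gripper":0.5}
    - {"x":0,"y":0,"z":0,"wx":0,"wy":0,"wz":0,"gripper":0.5}
    - {"x":0,"y":0,"z":0,"wx":0,"wy":0,"wz":0,"gripper":0.5}

```text
time_s: 12.2
position: [0.5859, 0.1795, 0.3266]
tool_rot: [[0.99, -0.141, -0.003], [-0.141, -0.99, -0.0], [-0.003, 0.001, -1.0]]
ft_force: [1.1, -0.6, -4.9]
grip_width: 0.0119
```

Run:
```python
from h import *
s=env.observe(); R=np.array(s["tool_rot"]); print(np.round(s["wrist_torque"],3),np.round(s["ft_force"],2), (R.T@s["wrist_torque"]).round(3))
go(.586,-.02,.32,0)
```

```text
[ 0.036 -0.034  0.027] [ 1.05 -0.56 -4.9 ] [ 0.04   0.029 -0.027]
t 12.2 pos [0.5859 0.1795 0.3266] yaw -8.09 w 0.0119 | wz -0.1411 dx,dy,dz 0.01 19.95 0.66 tilt [-3.4e-03 -4.0e-04 -1.0e+00]
```

step_arm:
  increments:
    - {"x":0,"y":0,"z":-2,"wx":0,"wy":0,"wz":-0.07,"gripper":0.5}
    - {"x":0,"y":3,"z":0,"wx":0,"wy":0,"wz":-0.071,"gripper":0.5}
    - {"x":0,"y":4,"z":0,"wx":0,"wy":0,"wz":0,"gripper":0.5}
    - {"x":0,"y":4,"z":0,"wx":0,"wy":0,"wz":0,"gripper":0.5}
    - {"x":0,"y":4,"z":0,"wx":0,"wy":0,"wz":0,"gripper":0.5}
    - {"x":0,"y":4,"z":0,"wx":0,"wy":0,"wz":0,"gripper":0.5}
    - {"x":0,"y":4,"z":0,"wx":0,"wy":0,"wz":0,"gripper":0.5}
    - {"x":0,"y":4,"z":0,"wx":0,"wy":0,"wz":0,"gripper":0.5}
    - {"x":0,"y":2.5,"z":0,"wx":0,"wy":0,"wz":0,"gripper":0.5}
    - {"x":0,"y":0,"z":0,"wx":0,"wy":0,"wz":0,"gripper":0.5}
    - {"x":0,"y":0,"z":0,"wx":0,"wy":0,"wz":0,"gripper":0.5}
    - {"x":0,"y":0,"z":0,"wx":0,"wy":0,"wz":0,"gripper":0.5}
    - {"x":0,"y":0,"z":0,"wx":0,"wy":0,"wz":0,"gripper":0.5}

```text
time_s: 13.5
position: [0.5839, -0.1143, 0.3483]
tool_rot: [[1.0, 0.001, -0.001], [0.001, -1.0, 0.0], [-0.001, -0.0, -1.0]]
ft_force: [0.1, -0.5, -4.1]
grip_width: 0.012
```

Run:
```python
from h import *
for i in range(4):
    d=cam("side"); s=env.observe(); R=np.array(s["tool_rot"]); print((R.T@s["wrist_torque"]).round(3),(R.T@s["ft_force"]).round(2))
im=d["color"]
cv2.imwrite("pics/s4.png",cv2.resize(im[130:330,200:460],None,fx=3,fy=3,interpolation=cv2.INTER_CUBIC))
go(.5774,-.1179,.32,0)
d=cam("top"); im=d["color"]
cv2.imwrite("pics/t4.png",cv2.resize(im[140:300,180:400],None,fx=3.6,fy=3.6,interpolation=cv2.INTER_CUBIC))
```

```text
[0.025 0.001 0.026] [-0.28 -0.26  4.78]
[ 0.014 -0.029  0.037] [-0.55 -0.62  4.52]
[ 0.058  0.043 -0.008] [0.1  0.39 4.72]
[ 0.009  0.014 -0.041] [ 0.27 -0.1   5.96]
t 13.7 pos [ 0.5839 -0.1148  0.3486] yaw 0.05 w 0.012 | wz 0.0008 dx,dy,dz -0.65 0.31 2.86 tilt [ 0. -0. -1.]
```

View pics/s4.png

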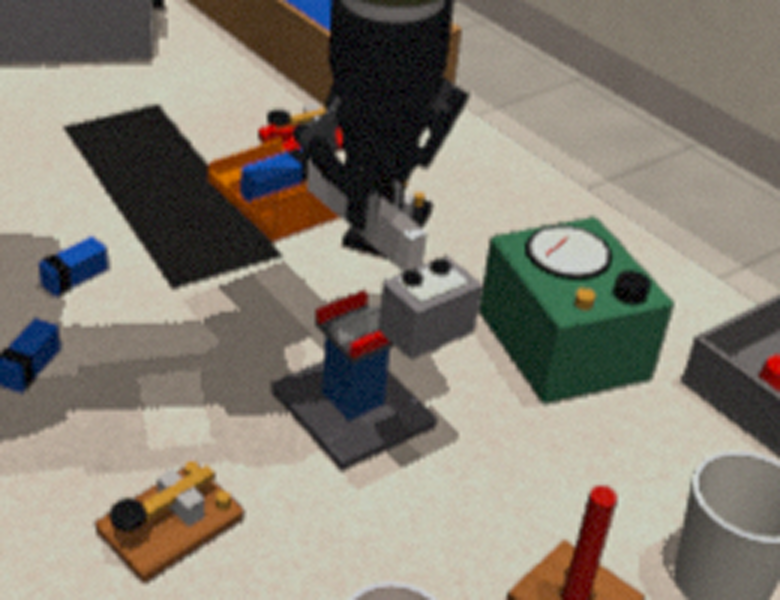

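Run:
```python
from h import *
T=[];F=[]
for i in range(40):
    d=cam("side"); s=env.observe(); R=np.array(s["tool_rot"]); T.append(R.T@s["wrist_torque"]);F.append(R.T@s["ft_force"])
T=np.array(T);F=np.array(F);print(T.mean(0).round(4),(T.std(0)/40**.5).round(4),F.mean(0).round(3),(F.std(0)/40**.5).round(3))
go(.5774,-.1179,.32,0)
```

```text
[ 0.0233  0.0038 -0.0052] [0.0053 0.0043 0.0051] [ 0.105 -0.029  4.531] [0.087 0.082 0.083]
t 15.8 pos [ 0.5839 -0.1154  0.3485] yaw -0.0 w 0.0121 | wz -0.0 dx,dy,dz -0.65 0.25 2.85 tilt [-0. -0. -1.]
```

step_arm:
  increments:
    - {"x":-0.65,"y":-0.26,"z":1,"wx":0,"wy":0,"wz":0,"gripper":0.5}
    - {"x":0,"y":0,"z":2,"wx":0,"wy":0,"wz":0,"gripper":0.5}
    - {"x":0,"y":0,"z":2,"wx":0,"wy":0,"wz":0,"gripper":0.5}
    - {"x":0,"y":0,"z":1,"wx":0,"wy":0,"wz":0,"gripper":0.5}
    - {"x":0,"y":0,"z":0.4,"wx":0,"wy":0,"wz":0,"gripper":0.5}
    - {"x":0,"y":0,"z":0,"wx":0,"wy":0,"wz":0,"gripper":0.5}
    - {"x":0,"y":0,"z":0,"wx":0,"wy":0,"wz":0,"gripper":0.5}

```text
time_s: 16.45
position: [0.5776, -0.1128, 0.2854]
tool_rot: [[1.0, 0.0, 0.001], [0.0, -1.0, -0.001], [0.001, 0.001, -1.0]]
ft_force: [-0.9, 0.4, -4.7]
grip_width: 0.0118
```

step_arm:
  increments:
    - {"x":0,"y":0,"z":0.2,"wx":0,"wy":0,"wz":0,"gripper":0.5}
    - {"x":0,"y":0,"z":0,"wx":0,"wy":0,"wz":0,"gripper":0.5}

```text
time_s: 16.65
position: [0.5774, -0.1128, 0.2828]
tool_rot: [[1.0, 0.0, 0.001], [0.0, -1.0, -0.0], [0.001, 0.0, -1.0]]
ft_force: [0.0, 0.3, -5.0]
grip_width: 0.0118
```

step_arm:
  increments:
    - {"x":0,"y":0,"z":0.1,"wx":0,"wy":0,"wz":0,"gripper":0.5}
    - {"x":0,"y":0,"z":0,"wx":0,"wy":0,"wz":0,"gripper":0.5}

```text
time_s: 16.85
position: [0.5773, -0.1127, 0.2815]
tool_rot: [[1.0, -0.0, 0.0], [-0.0, -1.0, -0.0], [0.0, 0.0, -1.0]]
ft_force: [-0.4, 0.1, -4.5]
grip_width: 0.012
```

step_arm:
  increments:
    - {"x":0,"y":0,"z":0.1,"wx":0,"wy":0,"wz":0,"gripper":0.5}
    - {"x":0,"y":0,"z":0,"wx":0,"wy":0,"wz":0,"gripper":0.5}

```text
time_s: 17.05
position: [0.5774, -0.1127, 0.281]
tool_rot: [[1.0, 0.0, 0.001], [0.0, -1.0, -0.0], [0.001, 0.0, -1.0]]
ft_force: [-1.3, 1.0, 0.0]
grip_width: 0.0122
```

step_arm:
  increments:
    - {"x":0,"y":0,"z":0.05,"wx":0,"wy":0,"wz":0,"gripper":0.5}
    - {"x":0,"y":0,"z":0,"wx":0,"wy":0,"wz":0,"gripper":0.5}

```text
time_s: 17.25
position: [0.5773, -0.1127, 0.2809]
tool_rot: [[1.0, 0.0, 0.001], [0.0, -1.0, -0.0], [0.001, 0.0, -1.0]]
ft_force: [-2.7, 0.7, 5.2]
grip_width: 0.012
```

step_arm:
  increments:
    - {"x":0,"y":0,"z":0,"wx":0,"wy":0,"wz":0,"gripper":1.4}
    - {"x":0,"y":0,"z":0,"wx":0,"wy":0,"wz":0,"gripper":1.8}
    - {"x":0,"y":0,"z":0,"wx":0,"wy":0,"wz":0,"gripper":2.4}
    - {"x":0,"y":0,"z":0,"wx":0,"wy":0,"wz":0,"gripper":2.8}
    - {"x":0,"y":0,"z":0,"wx":0,"wy":0,"wz":0,"gripper":2.8}
    - {"x":0,"y":0,"z":0,"wx":0,"wy":0,"wz":0,"gripper":2.8}
    - {"x":0,"y":0,"z":0,"wx":0,"wy":0,"wz":0,"gripper":2.8}
    - {"x":0,"y":0,"z":0,"wx":0,"wy":0,"wz":0,"gripper":2.8}
    - {"x":0,"y":0,"z":0,"wx":0,"wy":0,"wz":0,"gripper":2.8}
    - {"x":0,"y":0,"z":0,"wx":0,"wy":0,"wz":0,"gripper":2.8}

```text
time_s: 18.25
position: [0.5774, -0.1128, 0.2801]
tool_rot: [[1.0, -0.0, 0.0], [-0.0, -1.0, -0.0], [0.0, 0.0, -1.0]]
ft_force: [0.0, 0.1, 0.1]
grip_width: 0.0284
```

Run:
```python
from h import *
d=cam("side"); im=d["color"]
# expected level outlines: tuner and tray side edges, sled mid at y=-.1179+.0209
k=np.array([.5774,-.1127+.0158,.1])
def S(x,y,z): return k+np.array([-y,x,z])/1000
L=[(S(-60,-7,30),S(60,-7,30)),(S(-98,-28,4),S(-60,-28,4)),(S(60,-35,-40),S(158,-35,-40)),(S(-98,-28,-40),S(-60,-28,-40)),(S(-98,-28,4),S(-98,28,4)),(S(158,-35,-40),S(158,-35,-22))]
c=cv2.resize(im[150:290,220:400],None,fx=4.4,fy=4.2,interpolation=cv2.INTER_CUBIC)
for a,b in L:
    q=proj(d,[a,b]); q=((q-[220,150]+.5)*[4.4,4.2]).round().astype(int); cv2.line(c,tuple(q[0].tolist()),tuple(q[1].tolist()),(0,255,0),1)
cv2.imwrite("pics/s5.png",c)
```

```text
(no output)
```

View pics/s5.png

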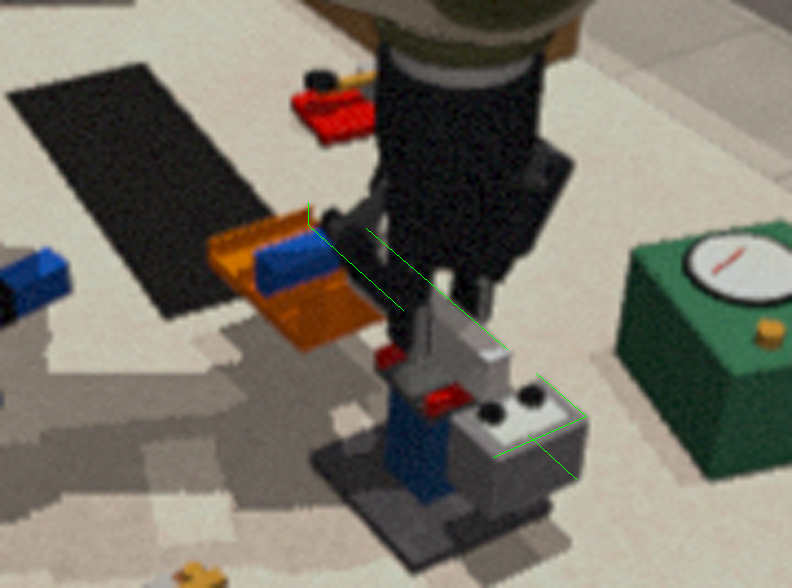

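The sled looks level on its own, with the tuner edges on the predicted lines. I'll lift the gripper away and check.

step_arm:
  increments:
    - {"x":0,"y":0,"z":-0.5,"wx":0,"wy":0,"wz":0,"gripper":2.8}
    - {"x":0,"y":0,"z":-1,"wx":0,"wy":0,"wz":0,"gripper":2.8}
    - {"x":0,"y":0,"z":-2,"wx":0,"wy":0,"wz":0,"gripper":2.8}
    - {"x":0,"y":0,"z":-3,"wx":0,"wy":0,"wz":0,"gripper":2.8}
    - {"x":0,"y":0,"z":-4,"wx":0,"wy":0,"wz":0,"gripper":2.8}
    - {"x":0,"y":0,"z":-4,"wx":0,"wy":0,"wz":0,"gripper":2.8}
    - {"x":0,"y":4,"z":0,"wx":0,"wy":0,"wz":0,"gripper":4}
    - {"x":0,"y":4,"z":0,"wx":0,"wy":0,"wz":0,"gripper":4}
    - {"x":0,"y":4,"z":0,"wx":0,"wy":0,"wz":0,"gripper":4}
    - {"x":0,"y":4,"z":0,"wx":0,"wy":0,"wz":0,"gripper":4}
    - {"x":0,"y":4,"z":0,"wx":0,"wy":0,"wz":0,"gripper":4}
    - {"x":0,"y":0,"z":0,"wx":0,"wy":0,"wz":0,"gripper":4}

```text
time_s: 19.5
position: [0.5765, -0.3172, 0.4249]
tool_rot: [[1.0, -0.005, -0.0], [-0.005, -1.0, -0.001], [-0.0, 0.001, -1.0]]
ft_force: [0.0, -0.2, -1.8]
grip_width: 0.0401
```

```bash
cat > ov.py <<'E'
from h import *
import sys
d=cam("side"); im=d["color"]
k=np.array([.5774,-.1127+.0158,.1]); a=np.radians(float(sys.argv[2]) if len(sys.argv)>2 else 0)
def S(x,y,z):
    x,z=x*np.cos(a)-z*np.sin(a),x*np.sin(a)+z*np.cos(a); return k+np.array([-y,x,z])/1000
L=[(S(-60,7,30),S(60,7,30)),(S(-98,28,4),S(-60,28,4)),(S(60,35,-40),S(158,35,-40)),(S(-98,28,-40),S(-60,28,-40)),(S(-98,-28,4),S(-98,28,4)),(S(-98,-28,-40),S(-98,28,-40)),(S(158,35,-40),S(158,35,-22))]
c=cv2.resize(im[150:290,220:400],None,fx=4.4,fy=4.2,interpolation=cv2.INTER_CUBIC)
for p,b in L:
    q=proj(d,[p,b]); q=((q-[220,150]+.5)*[4.4,4.2]).round().astype(int); cv2.line(c,tuple(q[0].tolist()),tuple(q[1].tolist()),(0,255,0),1)
cv2.imwrite(f"pics/{sys.argv[1]}.png",c)
go(.5676,-.3614,.35,0)
E
python3 ov.py s6
```

```text
t 19.6 pos [ 0.5768 -0.3149  0.4251] yaw -0.18 w 0.0398 | wz -0.0031 dx,dy,dz -0.92 4.65 7.51 tilt [ 0.e+00 -1.e-04 -1.e+00]
```

View pics/s6.png

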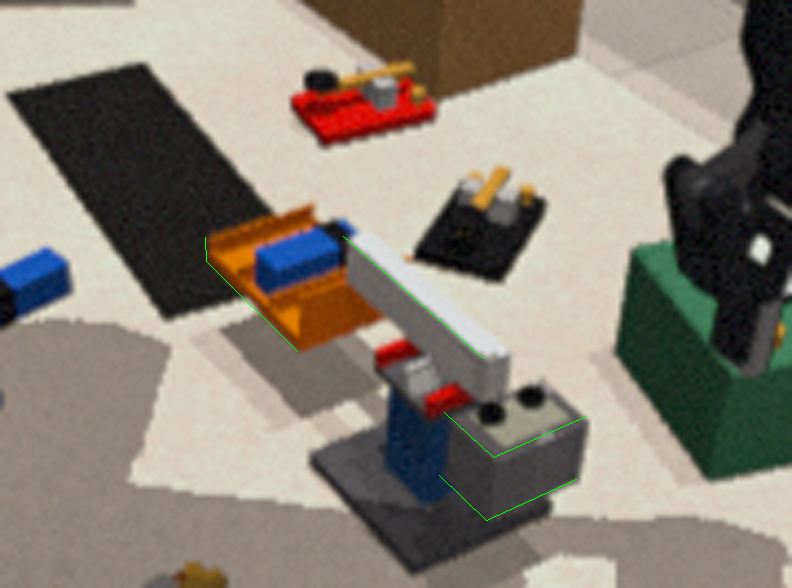

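The sled balances freely and level, with all outlines matching within about 1°. Now the brush.

step_arm:
  increments:
    - {"x":-0.9,"y":2.3,"z":2,"wx":0,"wy":0,"wz":0,"gripper":4}
    - {"x":0,"y":2.3,"z":2,"wx":0,"wy":0,"wz":0,"gripper":4}
    - {"x":0,"y":0,"z":2,"wx":0,"wy":0,"wz":0,"gripper":4}
    - {"x":0,"y":0,"z":0,"wx":0,"wy":0,"wz":0,"gripper":4}
    - {"x":0,"y":0,"z":0,"wx":0,"wy":0,"wz":0,"gripper":4}

```text
time_s: 20.05
position: [0.5686, -0.3578, 0.3663]
tool_rot: [[1.0, 0.001, 0.001], [0.001, -1.0, -0.0], [0.001, 0.0, -1.0]]
ft_force: [-0.1, -0.5, 0.7]
grip_width: 0.0397
```

Run:
```python
from h import *
go(.5673,-.3615,.267,0)
```

```text
t 20.1 pos [ 0.5686 -0.3578  0.3663] yaw 0.06 w 0.0397 | wz 0.0011 dx,dy,dz -0.13 0.37 9.93 tilt [ 7.e-04 -4.e-04 -1.e+00]
```

step_arm:
  increments:
    - {"x":-0.13,"y":0.37,"z":2,"wx":0,"wy":0,"wz":0,"gripper":4}
    - {"x":0,"y":0,"z":2.5,"wx":0,"wy":0,"wz":0,"gripper":4}
    - {"x":0,"y":0,"z":2.5,"wx":0,"wy":0,"wz":0,"gripper":4}
    - {"x":0,"y":0,"z":2.9,"wx":0,"wy":0,"wz":0,"gripper":4}
    - {"x":0,"y":0,"z":0,"wx":0,"wy":0,"wz":0,"gripper":4}
    - {"x":0,"y":0,"z":0,"wx":0,"wy":0,"wz":0,"gripper":0.8}
    - {"x":0,"y":0,"z":0,"wx":0,"wy":0,"wz":0,"gripper":0.8}
    - {"x":0,"y":0,"z":0,"wx":0,"wy":0,"wz":0,"gripper":0.8}
    - {"x":0,"y":0,"z":0,"wx":0,"wy":0,"wz":0,"gripper":0.8}
    - {"x":0,"y":0,"z":0,"wx":0,"wy":0,"wz":0,"gripper":0.8}
    - {"x":0,"y":0,"z":0,"wx":0,"wy":0,"wz":0,"gripper":0.8}
  newtons: 50

```text
time_s: 21.15
position: [0.5674, -0.3625, 0.2687]
tool_rot: [[1.0, 0.0, 0.004], [0.0, -1.0, -0.003], [0.004, 0.003, -1.0]]
ft_force: [0.4, 1.4, 7.4]
grip_width: 0.0146
```

Run:
```python
from h import *
go(.5673,-.3615,.267,0); s=env.observe(); print(np.round(s["ft_force"],2))
```

```text
t 21.1 pos [ 0.5674 -0.3625  0.2687] yaw 0.01 w 0.0146 | wz 0.0001 dx,dy,dz -0.01 -0.1 0.17 tilt [ 0.0039 -0.003  -1.    ]
[0.41 1.38 7.36]
```

step_arm:
  increments:
    - {"x":0,"y":0,"z":-2,"wx":0,"wy":0,"wz":0,"gripper":0.8}
    - {"x":0,"y":0,"z":-2,"wx":0,"wy":0,"wz":0,"gripper":0.8}
    - {"x":0,"y":0,"z":-3,"wx":0,"wy":0,"wz":0,"gripper":0.8}
    - {"x":0,"y":0,"z":-3,"wx":0,"wy":0,"wz":0,"gripper":0.8}
    - {"x":-2.5,"y":-1.1,"z":0,"wx":0,"wy":0,"wz":0,"gripper":0.8}
    - {"x":-2.5,"y":-1.1,"z":0,"wx":0,"wy":0,"wz":0,"gripper":0.8}
    - {"x":-2.5,"y":-1.2,"z":0,"wx":0,"wy":0,"wz":0,"gripper":0.8}
    - {"x":-2.8,"y":-1.2,"z":0,"wx":0,"wy":0,"wz":0,"gripper":0.8}
    - {"x":0,"y":0,"z":0,"wx":0,"wy":0,"wz":0,"gripper":0.8}
    - {"x":0,"y":0,"z":0,"wx":0,"wy":0,"wz":0,"gripper":0.8}
    - {"x":0,"y":0,"z":0,"wx":0,"wy":0,"wz":0,"gripper":0.8}

```text
time_s: 22.25
position: [0.4646, -0.3168, 0.3665]
tool_rot: [[1.0, 0.0, 0.001], [0.0, -1.0, -0.001], [0.001, 0.001, -1.0]]
ft_force: [0.2, 0.6, -0.2]
grip_width: 0.0148
```

Run:
```python
from h import *
go(.464,-.3155,.28,0)
d=cam("side"); im=d["color"]; p=np.array(env.observe()["position"])
c=cv2.resize(im[190:380,250:450],None,fx=4,fy=3.15,interpolation=cv2.INTER_CUBIC)
q=proj(d,[p-[0,0,.2617],(.464,-.3155,.045)]);print(q)
for a in q: cv2.drawMarker(c,tuple(((a-[250,190]+.5)*[4,3.15]).round().astype(int).tolist()),(0,255,0),cv2.MARKER_CROSS,14,1)
cv2.imwrite("pics/s7.png",c)
```

```text
t 22.2 pos [ 0.4646 -0.3168  0.3665] yaw 0.0 w 0.0148 | wz 0.0001 dx,dy,dz -0.06 -0.13 8.65 tilt [ 0.0011 -0.001  -1.    ]
[[335.60275533 317.45632403]
 [332.13337162 337.54172973]]
```

View pics/s7.png

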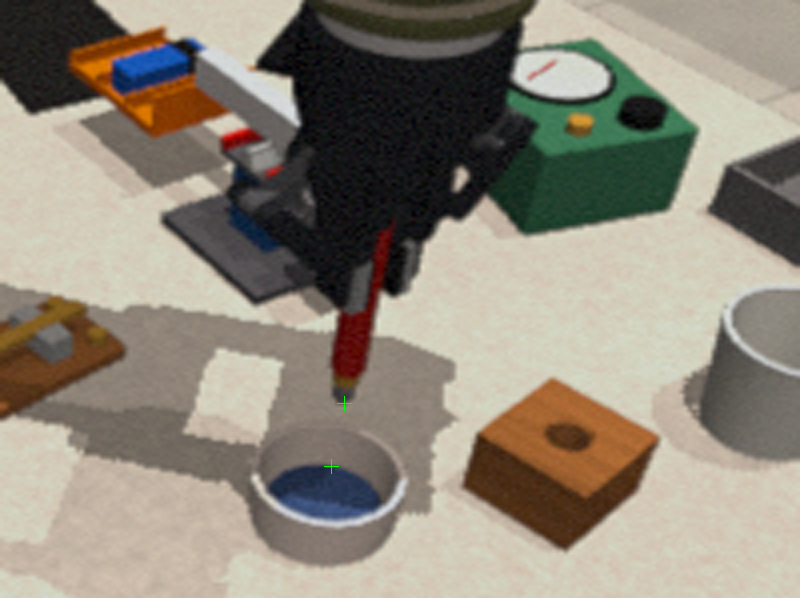

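The brush tip sits on its predicted marker and the pot is under it. Dip to z about 0.018.

step_arm:
  increments:
    - {"x":-0.2,"y":0,"z":2,"wx":0,"wy":0,"wz":0,"gripper":0.8}
    - {"x":0,"y":0,"z":2,"wx":0,"wy":0,"wz":0,"gripper":0.8}
    - {"x":0,"y":0,"z":2,"wx":0,"wy":0,"wz":0,"gripper":0.8}
    - {"x":0,"y":0,"z":1.5,"wx":0,"wy":0,"wz":0,"gripper":0.8}
    - {"x":0,"y":0,"z":0.8,"wx":0,"wy":0,"wz":0,"gripper":0.8}
    - {"x":0,"y":0,"z":0.4,"wx":0,"wy":0,"wz":0,"gripper":0.8}
    - {"x":0,"y":0,"z":0,"wx":0,"wy":0,"wz":0,"gripper":0.8}
    - {"x":0,"y":0,"z":0,"wx":0,"wy":0,"wz":0,"gripper":0.8}
    - {"x":0,"y":0,"z":0,"wx":0,"wy":0,"wz":0,"gripper":0.8}

```text
time_s: 23.2
position: [0.4622, -0.3165, 0.2797]
tool_rot: [[1.0, 0.0, 0.001], [0.0, -1.0, -0.001], [0.001, 0.001, -1.0]]
ft_force: [-0.2, -0.8, -0.6]
grip_width: 0.0147
```

step_arm:
  increments:
    - {"x":0,"y":0,"z":0.2,"wx":0,"wy":0,"wz":0,"gripper":0.8}
    - {"x":0,"y":0,"z":0,"wx":0,"wy":0,"wz":0,"gripper":0.8}
    - {"x":0,"y":0,"z":0,"wx":0,"wy":0,"wz":0,"gripper":0.8}
    - {"x":0,"y":0,"z":-2,"wx":0,"wy":0,"wz":0,"gripper":0.8}
    - {"x":0,"y":0,"z":-3,"wx":0,"wy":0,"wz":0,"gripper":0.8}
    - {"x":0,"y":0,"z":-4,"wx":0,"wy":0,"wz":0,"gripper":0.8}
    - {"x":0,"y":0,"z":-4,"wx":0,"wy":0,"wz":0,"gripper":0.8}
    - {"x":0,"y":0,"z":-3,"wx":0,"wy":0,"wz":0,"gripper":0.8}
    - {"x":2,"y":-3.3,"z":0,"wx":0,"wy":0,"wz":0,"gripper":0.8}
    - {"x":2,"y":-3.3,"z":0,"wx":0,"wy":0,"wz":0,"gripper":0.8}
    - {"x":2,"y":-3.3,"z":0,"wx":0,"wy":0,"wz":0,"gripper":0.8}
    - {"x":2,"y":-3.3,"z":0,"wx":0,"wy":0,"wz":0,"gripper":0.8}
    - {"x":2,"y":-3.3,"z":0,"wx":0,"wy":0,"wz":0,"gripper":0.8}
    - {"x":1.5,"y":-3.3,"z":0,"wx":0,"wy":0,"wz":0,"gripper":0.8}
    - {"x":0,"y":0,"z":0,"wx":0,"wy":0,"wz":0,"gripper":0.8}
    - {"x":0,"y":0,"z":0,"wx":0,"wy":0,"wz":0,"gripper":0.8}
    - {"x":0,"y":0,"z":0,"wx":0,"wy":0,"wz":0,"gripper":0.8}

```text
time_s: 24.9
position: [0.5768, -0.1192, 0.437]
tool_rot: [[1.0, -0.001, -0.0], [-0.001, -1.0, -0.0], [-0.0, 0.0, -1.0]]
ft_force: [-0.5, 0.2, -1.4]
grip_width: 0.015
```

Run:
```python
from h import *
go(.5774,-.1179,.3967,0)
d=cam("side"); im=d["color"]; p=np.array(env.observe()["position"])
c=cv2.resize(im[120:300,220:420],None,fx=4,fy=3.3,interpolation=cv2.INTER_CUBIC)
q=proj(d,[p-[0,0,.2617],(.5774,-.1179,.13),(.5774,-.1179,.1)])
for a in q: cv2.drawMarker(c,tuple(((a-[220,120]+.5)*[4,3.3]).round().astype(int).tolist()),(0,255,0),cv2.MARKER_CROSS,14,1)
cv2.imwrite("pics/s8.png",c)
```

```text
t 24.9 pos [ 0.5768 -0.1192  0.437 ] yaw -0.05 w 0.015 | wz -0.0009 dx,dy,dz 0.06 -0.13 4.03 tilt [-2.e-04 -2.e-04 -1.e+00]
```

View pics/s8.png

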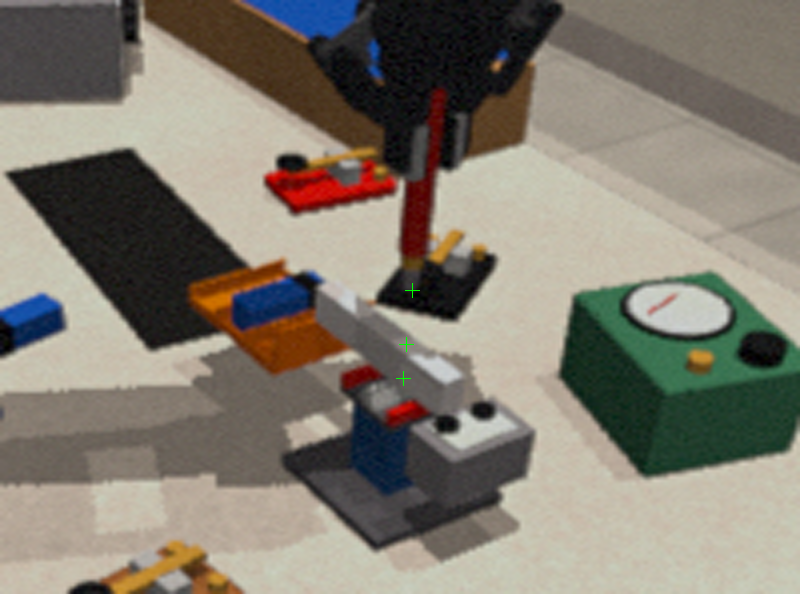

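step_arm:
  increments:
    - {"x":0.06,"y":-0.13,"z":2,"wx":0,"wy":0,"wz":0,"gripper":0.8}
    - {"x":0,"y":0,"z":1.3,"wx":0,"wy":0,"wz":0,"gripper":0.8}
    - {"x":0,"y":0,"z":0.7,"wx":0,"wy":0,"wz":0,"gripper":0.8}
    - {"x":0,"y":0,"z":0.3,"wx":0,"wy":0,"wz":0,"gripper":0.8}
    - {"x":0,"y":0,"z":0,"wx":0,"wy":0,"wz":0,"gripper":0.8}
    - {"x":0,"y":0,"z":0,"wx":0,"wy":0,"wz":0,"gripper":0.8}

```text
time_s: 25.55
position: [0.5776, -0.1174, 0.3947]
tool_rot: [[1.0, -0.0, 0.001], [-0.0, -1.0, -0.0], [0.001, 0.0, -1.0]]
ft_force: [0.4, -0.0, -0.8]
grip_width: 0.0144
```

step_arm:
  increments:
    - {"x":0,"y":0,"z":0.05,"wx":0,"wy":0,"wz":0,"gripper":0.8}
    - {"x":0,"y":0,"z":0,"wx":0,"wy":0,"wz":0,"gripper":0.8}

```text
time_s: 25.75
position: [0.5776, -0.1172, 0.3939]
tool_rot: [[1.0, 0.0, 0.001], [0.0, -1.0, -0.0], [0.001, 0.0, -1.0]]
ft_force: [-0.3, -0.3, 0.1]
grip_width: 0.0148
```

step_arm:
  increments:
    - {"x":0,"y":0,"z":0.05,"wx":0,"wy":0,"wz":0,"gripper":0.8}
    - {"x":0,"y":0,"z":0,"wx":0,"wy":0,"wz":0,"gripper":0.8}

```text
time_s: 25.95
position: [0.5776, -0.1171, 0.3931]
tool_rot: [[1.0, 0.0, 0.0], [0.0, -1.0, -0.0], [0.0, 0.0, -1.0]]
ft_force: [-0.6, 0.2, 0.2]
grip_width: 0.0151
```

step_arm:
  increments:
    - {"x":0,"y":0.05,"z":0.05,"wx":0,"wy":0,"wz":0,"gripper":0.8}
    - {"x":0,"y":0,"z":0,"wx":0,"wy":0,"wz":0,"gripper":0.8}

```text
time_s: 26.15
position: [0.5777, -0.1177, 0.3924]
tool_rot: [[1.0, -0.0, -0.0], [-0.0, -1.0, 0.0], [-0.0, -0.0, -1.0]]
ft_force: [-1.2, 0.4, -0.9]
grip_width: 0.0147
```

step_arm:
  increments:
    - {"x":0,"y":0,"z":0.04,"wx":0,"wy":0,"wz":0,"gripper":0.8}
    - {"x":0,"y":0,"z":0,"wx":0,"wy":0,"wz":0,"gripper":0.8}

```text
time_s: 26.35
position: [0.5777, -0.1176, 0.3921]
tool_rot: [[1.0, -0.0, -0.0], [-0.0, -1.0, 0.0], [-0.0, -0.0, -1.0]]
ft_force: [-0.1, 0.5, 0.1]
grip_width: 0.0148
```

step_arm:
  increments:
    - {"x":0,"y":0,"z":0.03,"wx":0,"wy":0,"wz":0,"gripper":0.8}
    - {"x":0,"y":0,"z":0,"wx":0,"wy":0,"wz":0,"gripper":0.8}

```text
time_s: 26.55
position: [0.5777, -0.1176, 0.3919]
tool_rot: [[1.0, -0.0, 0.0], [-0.0, -1.0, -0.0], [0.0, 0.0, -1.0]]
ft_force: [0.6, -0.3, -0.2]
grip_width: 0.0149
```

step_arm:
  increments:
    - {"x":0,"y":0,"z":0.03,"wx":0,"wy":0,"wz":0,"gripper":0.8}
    - {"x":0,"y":0,"z":0,"wx":0,"wy":0,"wz":0,"gripper":0.8}

```text
time_s: 26.75
position: [0.5777, -0.1176, 0.3918]
tool_rot: [[1.0, 0.0, 0.0], [0.0, -1.0, -0.0], [0.0, 0.0, -1.0]]
ft_force: [-0.3, -0.2, 1.2]
grip_width: 0.0152
```

step_arm:
  increments:
    - {"x":0,"y":0,"z":0.03,"wx":0,"wy":0,"wz":0,"gripper":0.8}
    - {"x":0,"y":0,"z":0,"wx":0,"wy":0,"wz":0,"gripper":0.8}

```text
time_s: 26.95
position: [0.5777, -0.1176, 0.3917]
tool_rot: [[1.0, -0.0, 0.001], [-0.0, -1.0, -0.0], [0.001, 0.0, -1.0]]
ft_force: [-0.9, -0.2, 4.4]
grip_width: 0.0153
```

Run:
```python
from h import *
F=[]
for i in range(6):
    d=cam("top"); F.append(env.observe()["ft_force"][2])
print(np.round(F,2)); go(.5774,-.1179,.39,0)
```

```text
[4.32 5.02 5.17 6.49 6.08 5.45]
t 27.2 pos [ 0.5777 -0.1177  0.3917] yaw -0.0 w 0.0147 | wz -0.0 dx,dy,dz -0.03 0.02 0.17 tilt [ 9.e-04 -3.e-04 -1.e+00]
```

Steady contact at about 5 N. I'll check that the sled is still level during the touch.

```bash
python3 ov.py s9
```

```text
t 27.3 pos [ 0.5777 -0.1177  0.3916] yaw 0.0 w 0.0145 | wz 0.0 dx,dy,dz -1.01 24.37 4.16 tilt [ 9.e-04 -3.e-04 -1.e+00]
```

View pics/s9.png

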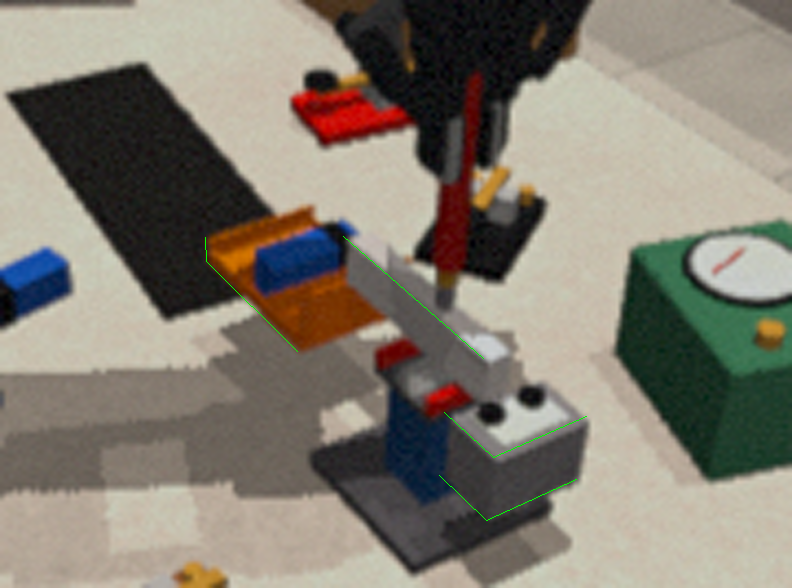

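Level, with the tip on the bar above the knife. I'll lift and return the brush to the pose where it was gripped, (0.5674,-0.3625).

step_arm:
  increments:
    - {"x":0,"y":0,"z":-0.5,"wx":0,"wy":0,"wz":0,"gripper":0.8}
    - {"x":0,"y":0,"z":-1.5,"wx":0,"wy":0,"wz":0,"gripper":0.8}
    - {"x":0,"y":0,"z":-2.5,"wx":0,"wy":0,"wz":0,"gripper":0.8}
    - {"x":-0.2,"y":4,"z":0,"wx":0,"wy":0,"wz":0,"gripper":0.8}
    - {"x":-0.2,"y":4,"z":0,"wx":0,"wy":0,"wz":0,"gripper":0.8}
    - {"x":-0.2,"y":4,"z":0,"wx":0,"wy":0,"wz":0,"gripper":0.8}
    - {"x":-0.2,"y":4,"z":0,"wx":0,"wy":0,"wz":0,"gripper":0.8}
    - {"x":-0.2,"y":4,"z":0,"wx":0,"wy":0,"wz":0,"gripper":0.8}
    - {"x":0,"y":4.4,"z":0,"wx":0,"wy":0,"wz":0,"gripper":0.8}
    - {"x":0,"y":0,"z":3,"wx":0,"wy":0,"wz":0,"gripper":0.8}
    - {"x":0,"y":0,"z":3,"wx":0,"wy":0,"wz":0,"gripper":0.8}
    - {"x":0,"y":0,"z":2,"wx":0,"wy":0,"wz":0,"gripper":0.8}
    - {"x":0,"y":0,"z":0,"wx":0,"wy":0,"wz":0,"gripper":0.8}
    - {"x":0,"y":0,"z":0,"wx":0,"wy":0,"wz":0,"gripper":0.8}

```text
time_s: 28.7
position: [0.5678, -0.3617, 0.3567]
tool_rot: [[1.0, 0.0, 0.0], [0.0, -1.0, -0.0], [0.0, 0.0, -1.0]]
ft_force: [-0.5, -0.4, -0.9]
grip_width: 0.0145
```

Run:
```python
from h import *
go(.5674,-.3622,.2695,0)
```

```text
t 28.7 pos [ 0.5678 -0.3617  0.3567] yaw 0.01 w 0.0145 | wz 0.0001 dx,dy,dz -0.04 0.05 8.72 tilt [ 0.e+00 -1.e-04 -1.e+00]
```

step_arm:
  increments:
    - {"x":-0.04,"y":0.05,"z":2,"wx":0,"wy":0,"wz":0,"gripper":0.8}
    - {"x":0,"y":0,"z":1.5,"wx":0,"wy":0,"wz":0,"gripper":0.8}
    - {"x":0,"y":0,"z":0.8,"wx":0,"wy":0,"wz":0,"gripper":0.8}
    - {"x":0,"y":0,"z":0.8,"wx":0,"wy":0,"wz":0,"gripper":0.8}
    - {"x":0,"y":0,"z":0,"wx":0,"wy":0,"wz":0,"gripper":0.8}

```text
time_s: 29.2
position: [0.5673, -0.3621, 0.3051]
tool_rot: [[1.0, 0.0, -0.0], [0.0, -1.0, 0.0], [-0.0, -0.0, -1.0]]
ft_force: [-0.6, 0.4, -1.2]
grip_width: 0.0152
```

step_arm:
  increments:
    - {"x":0,"y":0,"z":0.7,"wx":0,"wy":0,"wz":0,"gripper":0.8}
    - {"x":0,"y":0,"z":0.7,"wx":0,"wy":0,"wz":0,"gripper":0.8}
    - {"x":0,"y":0,"z":0.7,"wx":0,"wy":0,"wz":0,"gripper":0.8}
    - {"x":0,"y":0,"z":0.7,"wx":0,"wy":0,"wz":0,"gripper":0.8}
    - {"x":0,"y":0,"z":0.5,"wx":0,"wy":0,"wz":0,"gripper":0.8}
    - {"x":0,"y":0,"z":0,"wx":0,"wy":0,"wz":0,"gripper":0.8}
    - {"x":0,"y":0,"z":0,"wx":0,"wy":0,"wz":0,"gripper":0.8}

```text
time_s: 29.9
position: [0.5673, -0.3622, 0.2723]
tool_rot: [[1.0, -0.0, 0.0], [-0.0, -1.0, -0.0], [0.0, 0.0, -1.0]]
ft_force: [0.3, -0.9, -0.4]
grip_width: 0.0148
```

Brush is in the hole. Lower the last 3 mm, release, go up, and move towards the sled.

step_arm:
  increments:
    - {"x":0,"y":0,"z":0.3,"wx":0,"wy":0,"wz":0,"gripper":0.8}
    - {"x":0,"y":0,"z":0,"wx":0,"wy":0,"wz":0,"gripper":0.8}
    - {"x":0,"y":0,"z":0,"wx":0,"wy":0,"wz":0,"gripper":3}
    - {"x":0,"y":0,"z":0,"wx":0,"wy":0,"wz":0,"gripper":4}
    - {"x":0,"y":0,"z":0,"wx":0,"wy":0,"wz":0,"gripper":4}
    - {"x":0,"y":0,"z":0,"wx":0,"wy":0,"wz":0,"gripper":4}
    - {"x":0,"y":0,"z":-1,"wx":0,"wy":0,"wz":0,"gripper":4}
    - {"x":0,"y":0,"z":-3,"wx":0,"wy":0,"wz":0,"gripper":4}
    - {"x":0,"y":0,"z":-4,"wx":0,"wy":0,"wz":0,"gripper":4}
    - {"x":0,"y":0,"z":-4,"wx":0,"wy":0,"wz":0,"gripper":4}
    - {"x":0,"y":-4,"z":0,"wx":0,"wy":0,"wz":0,"gripper":4}
    - {"x":0,"y":-4,"z":0,"wx":0,"wy":0,"wz":0,"gripper":4}
    - {"x":0,"y":-4,"z":0,"wx":0,"wy":0,"wz":0,"gripper":4}
    - {"x":0,"y":-4,"z":0,"wx":0,"wy":0,"wz":0,"gripper":4}
    - {"x":0.5,"y":-4,"z":0,"wx":0,"wy":0,"wz":0,"gripper":4}
    - {"x":0.5,"y":-4.2,"z":0,"wx":0,"wy":0,"wz":0,"gripper":4}
    - {"x":0,"y":0,"z":0,"wx":0,"wy":0,"wz":0,"gripper":4}
    - {"x":0,"y":0,"z":0,"wx":0,"wy":0,"wz":0,"gripper":4}

```text
time_s: 31.7
position: [0.5773, -0.1195, 0.3901]
tool_rot: [[1.0, 0.002, 0.001], [0.002, -1.0, -0.001], [0.001, 0.001, -1.0]]
ft_force: [-0.4, -0.7, 1.4]
grip_width: 0.0402
```

Run:
```python
from h import *
go(.5775,-.118,.281,0)
```

```text
t 31.7 pos [ 0.5773 -0.1195  0.3901] yaw 0.09 w 0.0402 | wz 0.0016 dx,dy,dz 0.02 -0.15 10.91 tilt [ 1.e-03 -8.e-04 -1.e+00]
```

step_arm:
  increments:
    - {"x":0,"y":-0.15,"z":2,"wx":0,"wy":0,"wz":0,"gripper":4}
    - {"x":0,"y":0,"z":3,"wx":0,"wy":0,"wz":0,"gripper":4}
    - {"x":0,"y":0,"z":3,"wx":0,"wy":0,"wz":0,"gripper":4}
    - {"x":0,"y":0,"z":2,"wx":0,"wy":0,"wz":0,"gripper":4}
    - {"x":0,"y":0,"z":0.8,"wx":0,"wy":0,"wz":0,"gripper":4}
    - {"x":0,"y":0,"z":0,"wx":0,"wy":0,"wz":0,"gripper":4}
    - {"x":0,"y":0,"z":0,"wx":0,"wy":0,"wz":0,"gripper":0.5}
    - {"x":0,"y":0,"z":0,"wx":0,"wy":0,"wz":0,"gripper":0.5}
    - {"x":0,"y":0,"z":0,"wx":0,"wy":0,"wz":0,"gripper":0.5}
    - {"x":0,"y":0,"z":0,"wx":0,"wy":0,"wz":0,"gripper":0.5}
    - {"x":0,"y":0,"z":0,"wx":0,"wy":0,"wz":0,"gripper":0.5}
  newtons: 100

```text
time_s: 32.8
position: [0.5774, -0.1189, 0.2828]
tool_rot: [[1.0, 0.0, 0.003], [0.0, -1.0, -0.002], [0.003, 0.002, -1.0]]
ft_force: [-1.0, -0.9, 6.4]
grip_width: 0.0121
```

step_arm:
  increments:
    - {"x":0,"y":0,"z":-1,"wx":0,"wy":0,"wz":0,"gripper":0.5}
    - {"x":0,"y":0,"z":-2,"wx":0,"wy":0,"wz":0,"gripper":0.5}
    - {"x":0,"y":0,"z":-3,"wx":0,"wy":0,"wz":0,"gripper":0.5}
    - {"x":0,"y":0,"z":-1.5,"wx":0,"wy":0,"wz":0,"gripper":0.5}
    - {"x":0,"y":0,"z":0,"wx":0,"wy":0,"wz":0,"gripper":0.5}

```text
time_s: 33.3
position: [0.5772, -0.1185, 0.3586]
tool_rot: [[1.0, 0.0, 0.004], [0.0, -1.0, -0.001], [0.004, 0.001, -1.0]]
ft_force: [-0.5, 0.4, -4.6]
grip_width: 0.0119
```

Run:
```python
from h import *
s=env.observe(); print(np.round(s["ft_force"],2))
# sled: bar mid = TCP + .021 along sled x; sled_mid = +.051 along sled x ; want sled_mid at mat centre (.5999,.2293), yaw -6 -> sled x at 84
a=np.radians(84.0); t=np.array([.5999,.2293])-.051*np.array([np.cos(a),np.sin(a)]); print(t)
go(t[0],t[1],.35,-6)
```

```text
[-0.45  0.39 -4.64]
[0.59456905 0.17857938]
t 33.3 pos [ 0.5772 -0.1185  0.3586] yaw 0.01 w 0.0119 | wz 0.1049 dx,dy,dz -1.38 -29.73 0.86 tilt [ 0.0037 -0.0014 -1.    ]
```

step_arm:
  increments:
    - {"x":0,"y":0,"z":0,"wx":0,"wy":0,"wz":0.0525,"gripper":0.5}
    - {"x":0,"y":0,"z":0,"wx":0,"wy":0,"wz":0.0525,"gripper":0.5}
    - {"x":-0.2,"y":-3.7,"z":0,"wx":0,"wy":0,"wz":0,"gripper":0.5}
    - {"x":-0.2,"y":-3.7,"z":0,"wx":0,"wy":0,"wz":0,"gripper":0.5}
    - {"x":-0.2,"y":-3.7,"z":0,"wx":0,"wy":0,"wz":0,"gripper":0.5}
    - {"x":-0.2,"y":-3.7,"z":0,"wx":0,"wy":0,"wz":0,"gripper":0.5}
    - {"x":-0.2,"y":-3.7,"z":0,"wx":0,"wy":0,"wz":0,"gripper":0.5}
    - {"x":-0.2,"y":-3.7,"z":0,"wx":0,"wy":0,"wz":0,"gripper":0.5}
    - {"x":-0.1,"y":-3.7,"z":0,"wx":0,"wy":0,"wz":0,"gripper":0.5}
    - {"x":-0.1,"y":-3.8,"z":0,"wx":0,"wy":0,"wz":0,"gripper":0.5}
    - {"x":0,"y":0,"z":2,"wx":0,"wy":0,"wz":0,"gripper":0.5}
    - {"x":0,"y":0,"z":2,"wx":0,"wy":0,"wz":0,"gripper":0.5}
    - {"x":0,"y":0,"z":0,"wx":0,"wy":0,"wz":0,"gripper":0.5}
    - {"x":0,"y":0,"z":0,"wx":0,"wy":0,"wz":0,"gripper":0.5}

```text
time_s: 34.7
position: [0.5945, 0.1781, 0.3158]
tool_rot: [[0.994, -0.105, -0.002], [-0.105, -0.994, -0.0], [-0.002, 0.0, -1.0]]
ft_force: [0.1, 0.3, -4.6]
grip_width: 0.0119
```

Run:
```python
from h import *
go(.5946,.1786,.2275,-6)
```

```text
t 34.7 pos [0.5945 0.1781 0.3158] yaw -6.02 w 0.0119 | wz -0.0004 dx,dy,dz 0.0 -0.05 8.83 tilt [-1.6e-03 -1.0e-04 -1.0e+00]
```

step_arm:
  increments:
    - {"x":0,"y":-0.05,"z":3,"wx":0,"wy":0,"wz":0,"gripper":0.5}
    - {"x":0,"y":0,"z":3,"wx":0,"wy":0,"wz":0,"gripper":0.5}
    - {"x":0,"y":0,"z":1.5,"wx":0,"wy":0,"wz":0,"gripper":0.5}
    - {"x":0,"y":0,"z":0.9,"wx":0,"wy":0,"wz":0,"gripper":0.5}
    - {"x":0,"y":0,"z":0.4,"wx":0,"wy":0,"wz":0,"gripper":0.5}
    - {"x":0,"y":0,"z":0,"wx":0,"wy":0,"wz":0,"gripper":0.5}
    - {"x":0,"y":0,"z":0,"wx":0,"wy":0,"wz":0,"gripper":0.5}

```text
time_s: 35.4
position: [0.5948, 0.1787, 0.2294]
tool_rot: [[0.994, -0.105, 0.002], [-0.105, -0.994, 0.0], [0.002, -0.0, -1.0]]
ft_force: [-0.1, -0.9, -4.5]
grip_width: 0.0122
```

step_arm:
  increments:
    - {"x":0,"y":0,"z":0.1,"wx":0,"wy":0,"wz":0,"gripper":0.5}
    - {"x":0,"y":0,"z":0,"wx":0,"wy":0,"wz":0,"gripper":0.5}

```text
time_s: 35.6
position: [0.5945, 0.1787, 0.2277]
tool_rot: [[0.994, -0.105, 0.001], [-0.105, -0.994, 0.0], [0.001, -0.0, -1.0]]
ft_force: [-0.6, -1.0, -4.6]
grip_width: 0.0119
```

step_arm:
  increments:
    - {"x":0,"y":0,"z":0.1,"wx":0,"wy":0,"wz":0,"gripper":0.5}
    - {"x":0,"y":0,"z":0,"wx":0,"wy":0,"wz":0,"gripper":0.5}

```text
time_s: 35.8
position: [0.5945, 0.1787, 0.2263]
tool_rot: [[0.994, -0.105, 0.0], [-0.105, -0.994, 0.0], [0.0, -0.0, -1.0]]
ft_force: [0.1, -0.6, -4.1]
grip_width: 0.0118
```

step_arm:
  increments:
    - {"x":0,"y":0,"z":0.07,"wx":0,"wy":0,"wz":0,"gripper":0.5}
    - {"x":0,"y":0,"z":0,"wx":0,"wy":0,"wz":0,"gripper":0.5}

```text
time_s: 36.0
position: [0.5945, 0.1788, 0.2261]
tool_rot: [[0.995, -0.105, 0.001], [-0.105, -0.995, 0.0], [0.001, -0.0, -1.0]]
ft_force: [-1.3, 1.0, 2.0]
grip_width: 0.012
```

Touchdown at the expected height. Release and retreat up and back.

step_arm:
  increments:
    - {"x":0,"y":0,"z":0,"wx":0,"wy":0,"wz":0,"gripper":2}
    - {"x":0,"y":0,"z":0,"wx":0,"wy":0,"wz":0,"gripper":3}
    - {"x":0,"y":0,"z":0,"wx":0,"wy":0,"wz":0,"gripper":4}
    - {"x":0,"y":0,"z":0,"wx":0,"wy":0,"wz":0,"gripper":4}
    - {"x":0,"y":0,"z":-1,"wx":0,"wy":0,"wz":0,"gripper":4}
    - {"x":0,"y":0,"z":-3,"wx":0,"wy":0,"wz":0,"gripper":4}
    - {"x":0,"y":0,"z":-4,"wx":0,"wy":0,"wz":0,"gripper":4}
    - {"x":0,"y":0,"z":-4,"wx":0,"wy":0,"wz":0,"gripper":4}
    - {"x":0,"y":0,"z":-4,"wx":0,"wy":0,"wz":0,"gripper":4}
    - {"x":-4,"y":0,"z":0,"wx":0,"wy":0,"wz":0,"gripper":4}
    - {"x":-4,"y":0,"z":0,"wx":0,"wy":0,"wz":0,"gripper":4}
    - {"x":-4,"y":0,"z":0,"wx":0,"wy":0,"wz":0,"gripper":4}
    - {"x":-4,"y":0,"z":0,"wx":0,"wy":0,"wz":0,"gripper":4}
    - {"x":-4,"y":0,"z":0,"wx":0,"wy":0,"wz":0,"gripper":4}
    - {"x":0,"y":0,"z":0,"wx":0,"wy":0,"wz":0,"gripper":4}
    - {"x":0,"y":0,"z":0,"wx":0,"wy":0,"wz":0,"gripper":4}

```text
time_s: 37.6
position: [0.3952, 0.1998, 0.3866]
tool_rot: [[0.995, -0.104, 0.002], [-0.104, -0.995, 0.0], [0.002, -0.001, -1.0]]
ft_force: [0.9, -0.2, 0.8]
grip_width: 0.0398
```

Run:
```python
from h import *
t=cam("top")["color"]; s=cam("side")["color"]
A=cv2.resize(t[130:300,110:470],(800,378),interpolation=cv2.INTER_CUBIC)
B=cv2.resize(s[140:380,150:470],(296,222),interpolation=cv2.INTER_CUBIC); C=cv2.resize(s[150:240,200:320],(296,222),interpolation=cv2.INTER_CUBIC)
D=cv2.resize(s[270:370,300:440],(208,222),interpolation=cv2.INTER_CUBIC)
cv2.imwrite("pics/f.png",np.vstack([A,np.hstack([B,C,D])]))
```

```text
(no output)
```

View pics/f.png

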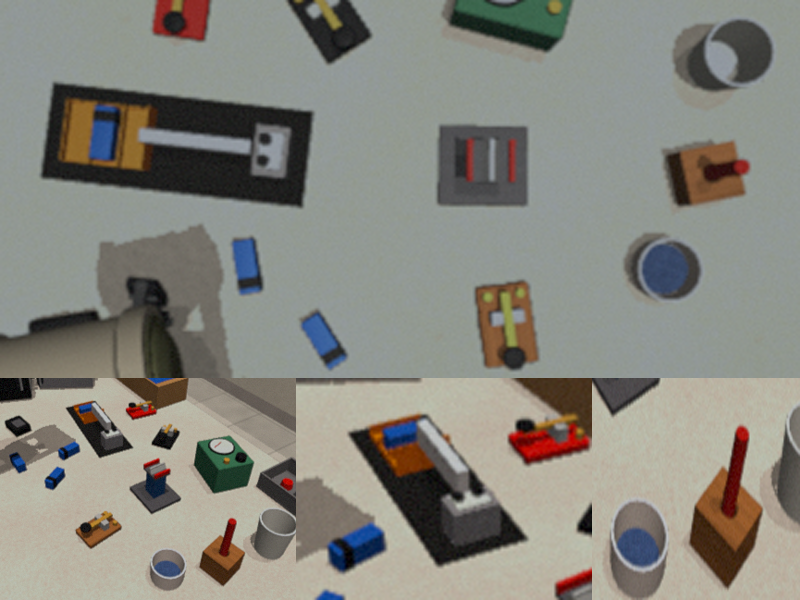

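The final view shows the sled centred and aligned on the mat (crop x 60–292 on mat 45–312) with the pack in the middle pocket. The brush stands fully down in its holder, the pot is upright, and the bystanders are where they were. I'm handing the job in.

```bash
python3 -c "
from rig import env
print(env.close_job(), env.observe()['time_s'])"
```

```text
the job is handed in; nothing more can be done
the job is handed in; nothing more can be done
```

The job is done and handed in at about 38 s of robot time; no verdict is reported, so these are my own checks.

- **Pack:** Only the blue pack was present. I took the rightmost of the four look-alikes and loaded it into the middle pocket; the last pictures show it still there.
- **Balance:** Wrist torque put the balance point about 5 mm to the tuner side of my grip. Set down with that offset, the sled stayed level on its own, within about 1° of the predicted outline.
- **Dip and mark:** The tip reached a height of about 16 mm in the pot. It then touched the bar within about 0.5 mm of the knife's middle at about 5 N (readings 4–6.5 N), with the bar still level. These heights come from the arm's pose and the measured grip.
- **Final state:** The brush is back down in its holder and the sled lies flat, centred and aligned on its mat. The pot is upright, the bystanders show no visible shift, and the gripper is clear of everything.

None of my checks failed. The one small disagreement was the pot's centre, about 5 mm off in the side view and well inside the 32 mm tolerance.

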